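Index the stud carrier, latch it and fill it with reflector beads

ROBOT

A 6-joint arm with a two-finger parallel gripper is mounted at the origin on a cart in front of the work surface, level with it; the furniture and walls round the work are solid. World frame = base frame: x ahead of the robot, y to its left, z up, the work surface at z = 0. Lengths are in m, angles in rad, forces in N, time in s.
With the tool pointing down it reaches from about 0.25 to 0.775 m from the base axis. Payload 4 kg.
Tool frame: the origin (TCP) lies where the fingers leave the gripper's body, on its centre line; the fingertips stand 97 mm ahead of it and the grasp point (between the pads) lies 78 mm ahead of it; y points along the fingers, x is the direction in which the jaws open and shut, and the axes are right-handed (so a half turn about y gives the same grasp; the last joint's range is limited). The gripper opens to 94 mm and grips with 3 to 60 N. Pads are 16 mm wide; open, the fingers measure 119 mm over their backs; the gripper's body (75 mm by 177 mm) begins 78 mm behind the grasp point.
Start: joints at [1.125, 0.087, 1.371, -0, 1.684, -0.103], TCP at [0.185, 0.518, 0.303] pointing down, gripper open.
Joint ranges: [-3.1, 3.1], [-0.76, 2.03], [0.27, 2.55], [-1.08, 4.22], [0.17, 2.65], [-2.57, 2.57]. Speed limits (rad/s): [2.79, 2.79, 3.14, 3.14, 3.14, 3.14].

INTERFACE

Orientations are given as [roll, pitch, yaw] about the fixed x, y, z axes, in that order (R = Rz(yaw) Ry(pitch) Rx(roll)).
In Python, from plant import status, get_image, ctrl, search_frame, cut_out, spot_point gives the robot as it stands.
- The arm moves only by the shell command python3 -m handwheel 'ROWS' [FORCE]. ROWS is JSON, a list of rows, each an object of numbers: "rx", "ry", "rz": the turn, a rotation vector about the tool's x, y, z in degrees; "dx", "dy", "dz": the shift along the tool's x, y, z in cm; "jaw": the gripper command: -1 is fully open, 1 is shut, values between are in proportion. A call has 1 to 20 rows; each row shifts and turns the commanded pose from where the row before left it, along the tool's axes as they then stand; what a row does not reach is not made up. A row lasts 1/12 s, in which the tool goes at most 41.7 mm and 7.16 degrees, less where a joint would pass 70% of its speed; a pose out of reach is approached as far as the arm can. A call is refused whole if a number of a shift passes 4.17 or a number of a turn 7.16, either way. A call with a gripper value outside its range is refused whole. The fingers move at their own pace and stop on an object; FORCE is the grip in N (left out, the last holds). Time passes only in rows, so rows that do not move let the fingers close. It gives the time, the measured TCP pose, the force and the opening at its end, in the units of the state.
- status.read_state(): the state, without advancing time (a new reading comes with each control period).
- get_image(name): name is "scene" or "top"; returns a dict with "image" (420x560x3 uint8, red, green, blue), "K" (3x3 intrinsics, pixels), "R" (3x3) and "t" (3): a world point X has camera coordinates R X + t. Camera axes: x right, y down, z forward; pixel columns grow to the right and rows downward; lengths in m; the calibration is good to about 2 mm. A picture is of the moment at which its call begins. There is no depth.
- ctrl.job_done(): hands the job in, once; it reports no verdict.
Trained networks look in the newest picture that a camera, given by its name, has taken for a name from the list of things; names that differ only in an ending like _2 or _b are one class to them, and where a whole thing is asked for, a point or a joint stands for the part that bears it (a point fixed in the world has none). Each returns a list of dicts, best first, with "conf" (0 to 1); they miss things now and then, are a little off and sometimes report something else, mostly with a low value. They report only what shows in the picture. A call takes as long as a camera call. They do not tell look-alikes from the thing itself.
- search_frame(query, camera): "box" ([centre column, centre row, width, height] in pixels, round what is visible of it).
- cut_out(query, camera): "mask" (420x560 bool, what is visible of it) and "box" ([centre column, centre row, width, height] in pixels, round what is visible of it).
- spot_point(query, camera): "uv" ([column, row] in pixels: a listed point, or the origin of a listed thing).
The state is a dict: "clock": time; "q": joint angles; "joint_velocities": joint speeds; "joint_efforts": joint torques, N m; "ee_pos": TCP position; "eef_rot": TCP orientation; "wrist_force": force on the tool from outside, world axes, zero at the start; "wrist_torque": the same for the moment, N m; "opening": opening from 0.0 (shut) to 1.0 (fully open).
Only numpy, scipy, OpenCV 4.12 (cv2) and the standard library are available. Lean on these libraries where they do the work, as an engineer would, in place of code of your own. Each camera call takes 0.05 s, during which the arm holds its last target.

TASK

Turn the round carrier in its nest by pushing its edge lugs until its notch faces the latch, then slide the latch fully home into the notch. With the carrier locked, pour all six glass beads from the cup into the housing on the carrier, and stand the cup back upright on its round mat. Do not lift the carrier out of the nest, and leave the tray of brass inserts where it is.

Things in the scene. Friction and masses are not known exactly. Their poses are not given: they have to be found in the camera images.
- nest: Fixed dark steel nest: a disc 196 mm across, 8 mm thick, with eight small guide rollers round it (tops at 13 mm, inner faces 82 mm from the centre). Origin: centre of its underside, on the table. An arm (46 mm wide, ending 165 mm from the centre) points along the nest's -x axis and carries a slide latch between two guide bars (tops 23 mm above the table, 99 to 143 mm from the centre).
- nest_mark (a point): The place that the notch must face: on the nest's -x axis, 80 mm from the nest's centre, just in front of the latch tongue's nose, 16.5 mm above the table. Axes as the nest's.
- carrier: Loose round aluminium plate, 160 mm across, 12 mm thick, between the nest's rollers (2 mm play), underside 8 mm above the table; turns by sliding, 3 to 8 N at a lug. Origin: centre of its underside; z up, x toward its notch. Bolted on it is a round open housing 128 mm across, its wall top 56 mm and floor 23 mm above the table, free inside to 45 mm from the centre. 0.6 kg in all.
- lug0 (a point): Middle of the outer part of a push lug, 60 degrees anticlockwise (from above) from the notch: an upright radial fin 8 mm thick, from 66 to 98 mm from the carrier's centre, 22 to 40 mm above the table (the edge of the plate is at 80 mm, so it overhangs). This point: 88 mm from the centre, 30 mm above the table. Axes as the carrier's.
- lug1 (a point): Middle of the outer part of a push lug, 180 degrees anticlockwise (from above) from the notch: an upright radial fin 8 mm thick, from 66 to 98 mm from the carrier's centre, 22 to 40 mm above the table (the edge of the plate is at 80 mm, so it overhangs). This point: 88 mm from the centre, 30 mm above the table. Axes as the carrier's.
- lug2 (a point): Middle of the outer part of a push lug, 300 degrees anticlockwise (from above) from the notch: an upright radial fin 8 mm thick, from 66 to 98 mm from the carrier's centre, 22 to 40 mm above the table (the edge of the plate is at 80 mm, so it overhangs). This point: 88 mm from the centre, 30 mm above the table. Axes as the carrier's.
- carrier_notch (a point): Mouth of the only notch in the carrier's edge, 80 mm from the carrier's centre, 16.5 mm above the table. The notch is about 20 mm wide at its mouth, narrowing to 14 mm, and 14 mm deep toward the centre, cut through the plate's upper 7 mm; the dark full round foot disc (5 mm thick) shows below it.
- latch (a joint): Slide latch on the nest's arm: 0 = drawn back, 0.014 = fully home (m). It slides along the nest's +x axis, toward its centre; needs about 2 N and stays where left. Tongue 10 mm wide, 14 to 19 mm above the table (below the lugs), nose 82 mm from the nest's centre at 0. Home, its nose is 14 mm further in, inside the notch; without the notch there it strikes the carrier's edge.
- latch_knob (a point): Middle of the part of the latch's upright black post that is taken: post 14 mm thick, its top 49 mm above the table; this point is 36 mm above the table and moves with the latch (130 mm from the nest's centre when drawn back). Axes as the nest's.
- cup_mid (a point): Centre of the open aluminium cup, half-way up (21 mm above its underside); z up out of its mouth. 42 mm high; two upright flat sides 50 mm apart along its y (grip across these); floor 40 mm long along x; both ends slope out 33 degrees from upright, to a mouth 94.5 mm long along x, either end a spout; walls 3 mm. 0.11 kg plus 0.06 kg of beads. Starts on the mat.
- mat: Round black rubber mat, 110 mm across, 3 mm thick, fixed to the table on the left or right of the nest. Origin: centre of its underside.
- insert_tray: Bystander: small black tray of brass inserts, 62 x 90 x 22 mm, loose, on the other side of the nest from the mat; origin at the centre of its underside.
- bead0_center (a point): Centre of one of the six loose smooth clear glass beads, balls 20 mm across, 10 g, in the cup at the start.
- bead1_center (a point): Centre of one of the six loose smooth clear glass beads, balls 20 mm across, 10 g, in the cup at the start.
- bead2_center (a point): Centre of one of the six loose smooth clear glass beads, balls 20 mm across, 10 g, in the cup at the start.
- bead3_center (a point): Centre of one of the six loose smooth clear glass beads, balls 20 mm across, 10 g, in the cup at the start.
- bead4_center (a point): Centre of one of the six loose smooth clear glass beads, balls 20 mm across, 10 g, in the cup at the start.
- bead5_center (a point): Centre of one of the six loose smooth clear glass beads, balls 20 mm across, 10 g, in the cup at the start.
Mind the look-alikes: they are no part of the job. There is more than one size of the part that bears cup_mid; the job needs the largest.

How it is judged:
On the way, in this order (a step that is already met when the one before it is completed fails the run):
1. the carrier's notch faces the latch, which is still drawn back (horizontal distance between carrier_notch and nest_mark below 0.006 m and value of joint latch below 0.005 m), for 0.2 s.
2. the latch is fully home in the notch (horizontal distance between carrier_notch and nest_mark below 0.006 m and value of joint latch above 0.011 m), for 0.2 s.
3. all six beads lie in the carrier's housing (horizontal distance between each of bead0_center, bead1_center, bead2_center, bead3_center, bead4_center, bead5_center and carrier below 0.056 m and height (world z) of each of bead0_center, bead1_center, bead2_center, bead3_center, bead4_center, bead5_center below 0.055 m and value of joint latch above 0.011 m), for 0.2 s.
At the end, for the whole second after the job is handed in: The notch is within 6 mm of the mark, the latch is pushed in more than 11 of its 14 mm, all six beads lie inside the housing on the carrier (within 56 mm of its centre, below 55 mm), and the cup stands upright (within 0.1 rad) on the mat, within 30 mm of its centre (all of step 3 and horizontal distance between carrier_notch and nest_mark below 0.006 m and horizontal distance between cup_mid and mat below 0.03 m and angle between cup_mid's own z axis and vertical below 0.1 rad and height (world z) of cup_mid between 0.02 and 0.028 m); the robot touches nothing.
It fails at once if the carrier is lifted out of the nest (height (world z) of carrier above 0.025 m).
It fails at once if the tray of inserts is moved by more than 40 mm (distance of insert_tray from where it was at the start of the episode above 0.04 m).
It also fails if it takes over 72 s, if anything falls off the work surface, if the arm or the gripper's body presses on something with over 40 N, if the wrist force passes 120 N, or if a joint passes its speed limit or range.

## Working session

There is one attempt and no reset: what is moved stays moved. The work goes in short steps, Python scripts to look and compute and a shell command to move; the robot and the scene stay as the last step left them, time stands still between calls to the robot, and variables do not carry over. Pictures are saved under pics/ and viewed, and the job is handed in when it is done.

```bash
ls; mkdir -p pics
cat > h.py <<'E'
import numpy as np, cv2
from plant import status, get_image, ctrl, search_frame, cut_out, spot_point
from scipy.spatial.transform import Rotation as Ro
def save(cam,name,crop=None,scale=1):
    d=get_image(cam); im=d["image"][:,:,::-1].copy()
    if crop: x0,y0,x1,y1=crop; im=im[y0:y1,x0:x1]
    im=cv2.resize(im,None,fx=scale,fy=scale,interpolation=cv2.INTER_CUBIC)
    cv2.imwrite("pics/"+name+".png",im); return d
def ray(d,uv,z):
    K,R,t=[np.array(d[k]) for k in("K","R","t")]
    r=R.T@np.linalg.inv(K)@np.array([uv[0],uv[1],1.]); c=-R.T@t
    return c+r*(z-c[2])/r[2]
def proj(d,X):
    K,R,t=[np.array(d[k]) for k in("K","R","t")]
    p=K@(R@np.array(X)+t); return p[:2]/p[2]
E
python3 - <<'E'
from h import *
d=save("top","t0"); s=save("scene","s0")
print(status.read_state()); 
for dd in(d,s): print(dd["K"],dd["R"],dd["t"])
E
```

```text
pics
{'clock': 0.1, 'q': array([ 1.12491252e+00,  8.78588756e-02,  1.37210427e+00, -1.13174165e-05,
        1.68358380e+00, -1.03109527e-01]), 'joint_velocities': array([-0.0011933 , -0.0025564 , -0.00370469, -0.00026451,  0.00057676,
        0.00062184]), 'joint_efforts': array([ 1.33193735e-03, -3.41253698e+01, -3.03301835e+01,  7.18353828e-02,
        3.03664268e-02, -1.00924437e-04]), 'ee_pos': array([0.18473565, 0.51772371, 0.30163259]), 'eef_rot': array([-1.57060637,  0.00194507,  1.22802096]), 'wrist_force': array([-0.62913345,  0.10358112, -0.11712567]), 'wrist_torque': array([0.02735283, 0.02842589, 0.02337313]), 'opening': 0.9993486382416858}
[[468.00992528   0.         272.95780587]
 [  0.         468.00992528 208.34069211]
 [  0.           0.           1.        ]] [[ 0.01463232 -0.99972755 -0.01818574]
 [-0.98846714 -0.01172105 -0.15098124]
 [ 0.15072695  0.02018521 -0.98836934]] [-0.03913361  0.52358324  1.25689361]
[[393.70479091   0.         277.97071464]
 [  0.         393.70479091 214.16887747]
 [  0.           0.           1.        ]] [[ 0.72677086 -0.68682089  0.00901025]
 [-0.38705029 -0.42032996 -0.82067947]
 [ 0.56744708  0.59295851 -0.57131779]] [-0.41515819  0.23087416  0.81863165]
```

View pics/t0.png

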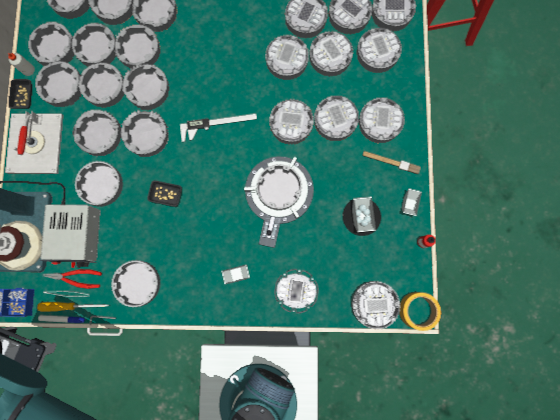

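View pics/s0.png

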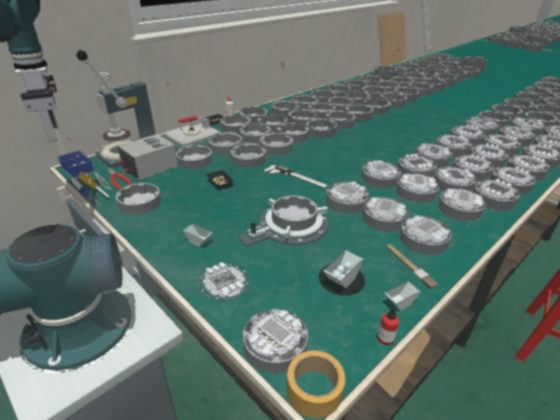

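Run:
```python
from h import *
d=get_image("top")
H={"nest":0,"nest_mark":.0165,"carrier":.008,"lug0":.03,"lug1":.03,"lug2":.03,"carrier_notch":.0165,"latch_knob":.036,"cup_mid":.024,"mat":0,"insert_tray":0,"bead0_center":.02}
for n,z in H.items():
    for r in spot_point(n,"top")[:4]: print(n,round(r["conf"],2),np.round(r["uv"],1),np.round(ray(d,r["uv"],z),4))
for n in("cup_mid","latch_knob"):
    for r in search_frame(n,"top"): print(n,r["conf"],np.round(r["box"]))
print(status.read_state()["clock"])
```

```text
nest 0.5 [274.9 215.5] [ 0.5095 -0.0372  0.    ]
nest_mark 0.9 [271.8 214.8] [ 0.5091 -0.0287  0.0165]
carrier 0.65 [367.3 216. ] [ 0.5102 -0.298   0.008 ]
carrier 0.63 [276.2 186.8] [ 0.5912 -0.0399  0.008 ]
lug0 0.92 [293.8 165. ] [ 0.6502 -0.0891  0.03  ]
lug0 0.85 [295.  214.3] [ 0.5094 -0.0936  0.03  ]
lug0 0.71 [249.6 192.6] [0.5694 0.0342 0.03  ]
lug1 0.92 [293.8 165. ] [ 0.6502 -0.0891  0.03  ]
lug1 0.85 [295.  214.3] [ 0.5094 -0.0936  0.03  ]
lug1 0.71 [249.6 192.6] [0.5694 0.0342 0.03  ]
lug2 0.92 [293.8 165. ] [ 0.6502 -0.0891  0.03  ]
lug2 0.85 [295.  214.3] [ 0.5094 -0.0936  0.03  ]
lug2 0.71 [249.6 192.6] [0.5694 0.0342 0.03  ]
carrier_notch 0.74 [265.9 166.7] [ 0.6477 -0.0098  0.0165]
latch_knob 0.58 [267.2 233.3] [ 0.4548 -0.0173  0.036 ]
cup_mid 0.85 [406.1 199.8] [ 0.555  -0.4039  0.024 ]
cup_mid 0.8 [240.  271.1] [0.3507 0.0562 0.024 ]
cup_mid 0.63 [361.5 213.6] [ 0.5145 -0.279   0.024 ]
mat 0.8 [362.4 215.1] [ 0.5137 -0.2856  0.    ]
insert_tray 0.71 [166.6 194.2] [0.5676 0.2756 0.    ]
bead0_center 0.42 [367.6 219.3] [ 0.4992 -0.2965  0.02  ]
cup_mid 0.87 [238. 273.  24.  20.]
cup_mid 0.79 [365. 214.  27.  40.]
cup_mid 0.59 [410. 202.  26.  23.]
0.85
```

Run:
```python
from h import *
d=save("top","t1",(225,140,325,260),5)
save("top","t2",(330,160,440,250),7)
```

```text
(no output)
```

View pics/t1.png

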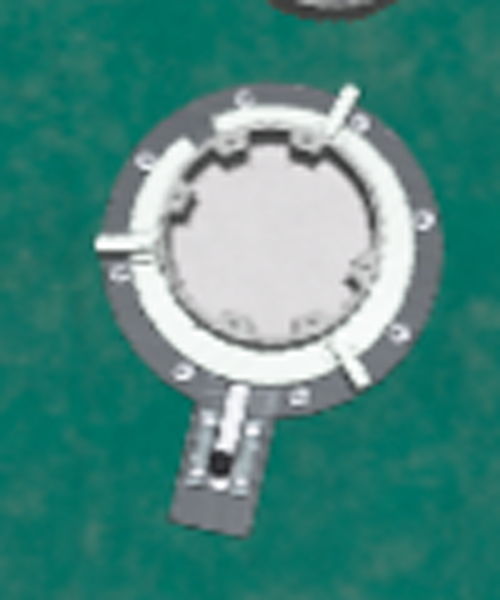

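View pics/t2.png

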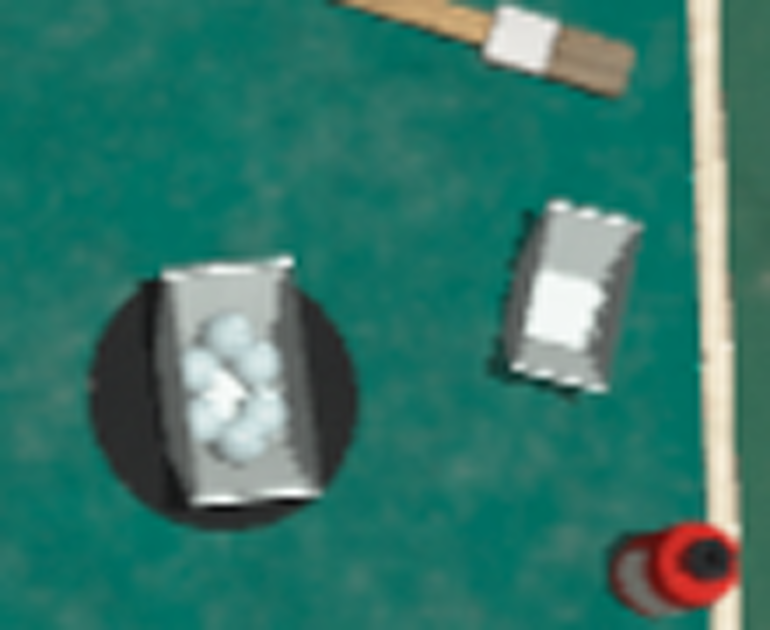

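Cup candidates: one on the mat with beads (362,214), a smaller one at (406,200), and the smallest at (240,272). I choose (362,214): it is the largest, holds the beads, and stands on the mat, and the crop confirms this. The notch shows at about (266,166), and the latch points down and slightly left with its knob at (267,233). Next I refine the geometry with an overlay.

```bash
cat >> h.py <<'E'
def circ(c,r,z,a0=0,a1=360,n=90):
    a=np.radians(np.linspace(a0,a1,n)); return [(c[0]+r*np.cos(t),c[1]+r*np.sin(t),z) for t in a]
def over(d,name,lines,crop,s):
    x0,y0,x1,y1=crop
    im=cv2.resize(d["image"][y0:y1,x0:x1,::-1],None,fx=s,fy=s,interpolation=cv2.INTER_CUBIC)
    for pts,col in lines:
        p=np.array([(proj(d,q)+0.5-np.array([x0,y0]))*s for q in pts]).round().astype(int)
        cv2.polylines(im,[p.reshape(-1,1,2)],False,col,1)
    cv2.imwrite("pics/"+name+".png",im)
def nestlines(c,th,ph):
    L=[(circ(c,.098,.008),(0,0,255)),(circ(c,.064,.056),(255,0,0)),(circ(c,.08,.02),(255,0,255))]
    P=lambda a,r,w,z:(c[0]+r*np.cos(np.radians(a))-w*np.sin(np.radians(a)),c[1]+r*np.sin(np.radians(a))+w*np.cos(np.radians(a)),z)
    for k in(60,180,300):
        L.append(([P(th+k,r,w,.04) for r,w in((.066,-.004),(.098,-.004),(.098,.004),(.066,.004))],(0,140,0)))
    L.append(([P(th,r,w,.02) for r,w in((.08,-.010),(.066,-.007),(.066,.007),(.08,.010))],(0,0,255)))
    L.append(([P(ph,r,w,.008) for r,w in((.098,-.023),(.165,-.023),(.165,.023),(.098,.023))],(0,200,255)))
    L.append(([P(ph,r,w,.049) for r,w in((.123,-.007),(.137,-.007),(.137,.007),(.123,.007),(.123,-.007))],(255,255,0)))
    L.append(([P(ph,r,w,.019) for r,w in((.123,-.005),(.082,-.005),(.082,.005),(.123,.005))],(0,0,255)))
    return L
E
python3 - <<'E'
from h import *
d=get_image("top"); hsv=cv2.cvtColor(d["image"],cv2.COLOR_RGB2HSV)
# non-green mask blob of nest incl arm
sub=np.zeros((420,560),np.uint8); m=((hsv[:,:,1]<110)).astype(np.uint8)
n,l,st,c=cv2.connectedComponentsWithStats(m)
k=l[200,250]; print(k,st[l[190,280]])
M=(l==l[190,280]).astype(np.uint8)
cs,_=cv2.findContours(M,cv2.RETR_EXTERNAL,cv2.CHAIN_APPROX_NONE)
cc=max(cs,key=cv2.contourArea)[:,0,:]
X=np.array([ray(d,u,.008)[:2] for u in cc])
from scipy.optimize import least_squares
g=np.array([.576,-.0495])
f=lambda p: np.hypot(*(X-p[:2]).T)-.098
r=least_squares(f,g,loss="soft_l1",f_scale=.001); print(r.x, np.median(abs(f(r.x))))
c=r.x
arm=X[np.hypot(*(X-c).T)>.12]; print(len(arm), np.degrees(np.arctan2(*(arm.mean(0)-c)[::-1]))%360)
s=get_image("scene")
L=nestlines(c,33,165); over(d,"o1",L,(225,140,325,260),5); over(s,"o2",L,(225,170,345,260),6)
E
```

```text
115 [ 244  156   70   92 4058]
[ 0.58210871 -0.0469376 ] 0.0021639342352239854
46 168.4584754737208
```

View pics/o1.png

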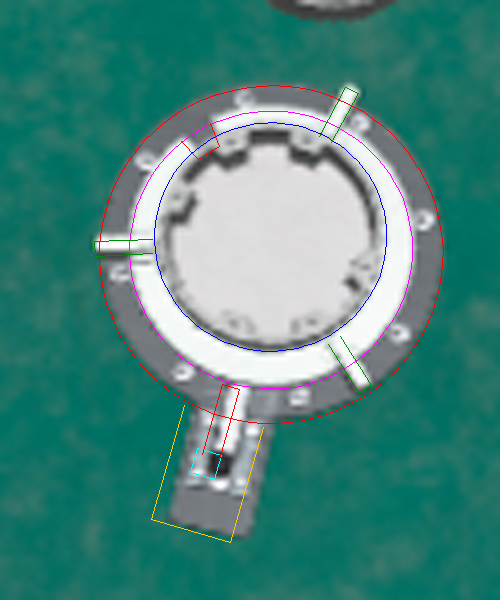

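View pics/o2.png

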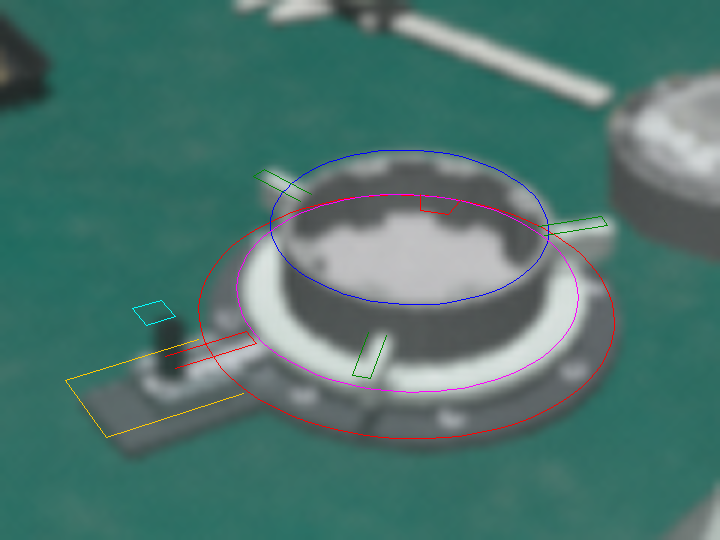

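Run:
```python
from h import *
from scipy.optimize import least_squares
ims={}
def contour(d,seed,thr=110):
    hsv=cv2.cvtColor(d["image"],cv2.COLOR_RGB2HSV)
    m=(hsv[:,:,1]<thr).astype(np.uint8); n,l,st,c=cv2.connectedComponentsWithStats(m)
    M=(l==l[seed]).astype(np.uint8); 
    cs,_=cv2.findContours(cv2.resize(M,None,fx=4,fy=4,interpolation=cv2.INTER_LINEAR) if 0 else M,cv2.RETR_EXTERNAL,cv2.CHAIN_APPROX_NONE)
    cc=max(cs,key=cv2.contourArea)[:,0,:].astype(float)
    return cc
for cam,seed in(("top",(190,280)),("scene",(225,300))):
    d=get_image(cam); 
    # white ring (carrier plate top) outer edge at z=.02
    g=cv2.GaussianBlur(cv2.cvtColor(d["image"],cv2.COLOR_RGB2GRAY).astype(float),(0,0),.5)
    c0=np.array([.580,-.048])
    def edge(c,R,z,sgn):
        pts=[];A=[]
        rs=np.arange(-.012,.012,.0005)
        for a in np.radians(np.arange(0,360,3)):
            v=[]
            for r in rs:
                u=proj(d,(c[0]+(R+r)*np.cos(a),c[1]+(R+r)*np.sin(a),z)); v.append(cv2.getRectSubPix(g.astype(np.float32),(1,1),(float(u[0]),float(u[1])))[0,0])
            gr=np.gradient(np.array(v))*sgn; k=gr.argmax()
            if gr[k]>3: pts.append((c[0]+(R+rs[k])*np.cos(a),c[1]+(R+rs[k])*np.sin(a)))
        return np.array(pts)
    for nm,R,z,s in(("plate",.08,.02,-1),):
        P=edge(c0,R,z,s)
        r=least_squares(lambda p:np.hypot(*(P-p[:2]).T)-p[2],[*c0,R],loss="soft_l1",f_scale=.001)
        r2=least_squares(lambda p:np.hypot(*(P-p[:2]).T)-R,c0,loss="soft_l1",f_scale=.001)
        print(cam,nm,len(P),r.x,r2.x)
```

```text
top plate 117 [ 0.58446904 -0.04753027  0.08064037] [ 0.58438831 -0.04758854]
scene plate 81 [ 0.58300745 -0.05158194  0.08018619] [ 0.58282709 -0.05171886]
```

Run:
```python
from h import *
d=get_image("top"); s=get_image("scene")
over(d,"o3",nestlines((.5844,-.0476),33,169),(225,140,325,260),5); over(s,"o4",nestlines((.583,-.0516),33,169),(225,170,345,260),6)
```

```text
(no output)
```

View pics/o3.png

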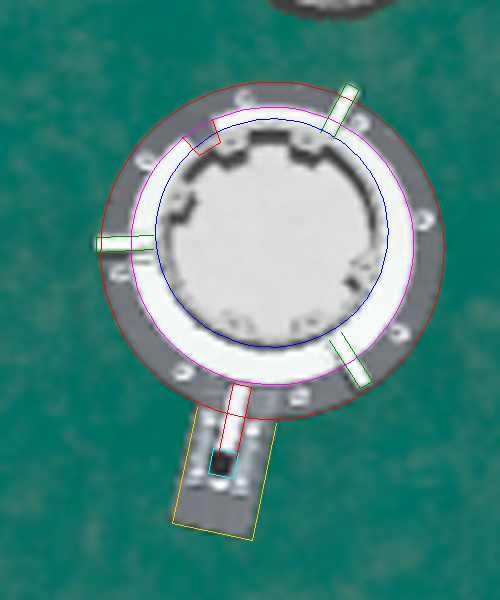

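View pics/o4.png

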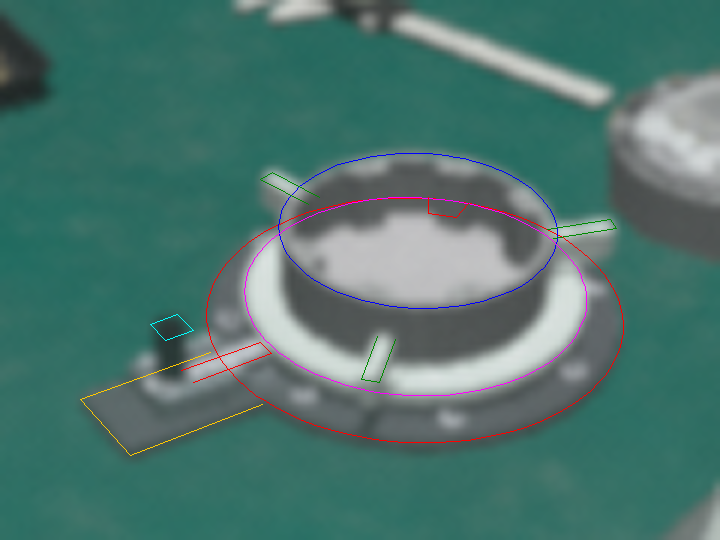

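```bash
python3 -m handwheel '[{"dx":-2.06,"dz":-3.27,"jaw":0.55},{"dx":-2.06,"dz":-3.27,"jaw":0.55},{"dx":-2.06,"dz":-3.27,"jaw":0.55},{"dx":-2.06,"dz":-3.27,"jaw":0.55},{"dx":-2.06,"dz":-3.27,"jaw":0.55},{"dx":-2.06,"dz":-3.27,"jaw":0.55},{"dx":-2.06,"dz":-3.27,"jaw":0.55},{"dx":-2.06,"dz":-3.27,"jaw":0.55},{"dx":-2.06,"dz":-3.27,"jaw":0.55},{"dx":-2.06,"dz":-3.27,"jaw":0.55},{"dx":-2.06,"dz":-3.27,"jaw":0.55},{"dx":-2.06,"dz":-3.27,"jaw":0.55},{"dx":-2.06,"dz":-3.27,"jaw":0.55},{"dx":-2.06,"dz":-3.27,"jaw":0.55},{"dx":-2.06,"dz":-3.27,"jaw":0.55},{"dx":-2.06,"dz":-3.27,"jaw":0.55},{"dx":-2.06,"dz":-3.27,"jaw":0.55},{"dx":-2.06,"dz":-3.27,"jaw":0.55},{"dx":-2.06,"dz":-3.27,"jaw":0.55},{"dx":-2.06,"dz":-3.27,"jaw":0.55}]' 20
python3 -m handwheel '[{"ry":7,"jaw":0.55},{"ry":7,"jaw":0.55},{"ry":7,"jaw":0.55},{"ry":7,"jaw":0.55},{"ry":7,"jaw":0.55},{"ry":7,"jaw":0.55},{"ry":7,"jaw":0.55},{"ry":7,"jaw":0.55},{"ry":7,"jaw":0.55},{"ry":7,"jaw":0.55},{"ry":7,"jaw":0.55},{"ry":7,"jaw":0.55},{"ry":7,"jaw":0.55},{"ry":7,"jaw":0.55},{"ry":7,"jaw":0.55},{"ry":7,"jaw":0.55},{"ry":7,"jaw":0.55},{"ry":7,"jaw":0.55},{"ry":7,"jaw":0.55}]'
```

```text
$[0]: bad value
$[0]: bad value
```

```bash
python3 -m handwheel '[{"rx":0,"ry":0,"rz":0,"dx":-2.06,"dy":0,"dz":-3.27,"jaw":0.55}]' 20; python3 -m handwheel --help | head -40
```

```text
clock: 1.33
ee_pos: [0.2062, 0.4903, 0.302]
eef_rot: [-1.568, -0.001, 1.235]
wrist_force: [1.3, -1.4, 0.5]
opening: 0.958invalid input: not JSON, or not a number
```

```bash
python3 -m handwheel '[{"rx":0,"ry":0,"rz":0,"dx":-2.06,"dy":0,"dz":-3.27,"jaw":0.55},{"rx":0,"ry":0,"rz":0,"dx":-2.06,"dy":0,"dz":-3.27,"jaw":0.55},{"rx":0,"ry":0,"rz":0,"dx":-2.06,"dy":0,"dz":-3.27,"jaw":0.55},{"rx":0,"ry":0,"rz":0,"dx":-2.06,"dy":0,"dz":-3.27,"jaw":0.55},{"rx":0,"ry":0,"rz":0,"dx":-2.06,"dy":0,"dz":-3.27,"jaw":0.55},{"rx":0,"ry":0,"rz":0,"dx":-2.06,"dy":0,"dz":-3.27,"jaw":0.55},{"rx":0,"ry":0,"rz":0,"dx":-2.06,"dy":0,"dz":-3.27,"jaw":0.55},{"rx":0,"ry":0,"rz":0,"dx":-2.06,"dy":0,"dz":-3.27,"jaw":0.55},{"rx":0,"ry":0,"rz":0,"dx":-2.06,"dy":0,"dz":-3.27,"jaw":0.55},{"rx":0,"ry":0,"rz":0,"dx":-2.06,"dy":0,"dz":-3.27,"jaw":0.55},{"rx":0,"ry":0,"rz":0,"dx":-2.06,"dy":0,"dz":-3.27,"jaw":0.55},{"rx":0,"ry":0,"rz":0,"dx":-2.06,"dy":0,"dz":-3.27,"jaw":0.55},{"rx":0,"ry":0,"rz":0,"dx":-2.06,"dy":0,"dz":-3.27,"jaw":0.55},{"rx":0,"ry":0,"rz":0,"dx":-2.06,"dy":0,"dz":-3.27,"jaw":0.55},{"rx":0,"ry":0,"rz":0,"dx":-2.06,"dy":0,"dz":-3.27,"jaw":0.55},{"rx":0,"ry":0,"rz":0,"dx":-2.06,"dy":0,"dz":-3.27,"jaw":0.55},{"rx":0,"ry":0,"rz":0,"dx":-2.06,"dy":0,"dz":-3.27,"jaw":0.55},{"rx":0,"ry":0,"rz":0,"dx":-2.06,"dy":0,"dz":-3.27,"jaw":0.55},{"rx":0,"ry":0,"rz":0,"dx":-2.06,"dy":0,"dz":-3.27,"jaw":0.55}]'
python3 -m handwheel '[{"rx":0,"ry":7,"rz":0,"dx":0,"dy":0,"dz":0,"jaw":0.55},{"rx":0,"ry":7,"rz":0,"dx":0,"dy":0,"dz":0,"jaw":0.55},{"rx":0,"ry":7,"rz":0,"dx":0,"dy":0,"dz":0,"jaw":0.55},{"rx":0,"ry":7,"rz":0,"dx":0,"dy":0,"dz":0,"jaw":0.55},{"rx":0,"ry":7,"rz":0,"dx":0,"dy":0,"dz":0,"jaw":0.55},{"rx":0,"ry":7,"rz":0,"dx":0,"dy":0,"dz":0,"jaw":0.55},{"rx":0,"ry":7,"rz":0,"dx":0,"dy":0,"dz":0,"jaw":0.55},{"rx":0,"ry":7,"rz":0,"dx":0,"dy":0,"dz":0,"jaw":0.55},{"rx":0,"ry":7,"rz":0,"dx":0,"dy":0,"dz":0,"jaw":0.55},{"rx":0,"ry":7,"rz":0,"dx":0,"dy":0,"dz":0,"jaw":0.55},{"rx":0,"ry":7,"rz":0,"dx":0,"dy":0,"dz":0,"jaw":0.55},{"rx":0,"ry":7,"rz":0,"dx":0,"dy":0,"dz":0,"jaw":0.55},{"rx":0,"ry":7,"rz":0,"dx":0,"dy":0,"dz":0,"jaw":0.55},{"rx":0,"ry":7,"rz":0,"dx":0,"dy":0,"dz":0,"jaw":0.55},{"rx":0,"ry":7,"rz":0,"dx":0,"dy":0,"dz":0,"jaw":0.55},{"rx":0,"ry":7,"rz":0,"dx":0,"dy":0,"dz":0,"jaw":0.55},{"rx":0,"ry":7,"rz":0,"dx":0,"dy":0,"dz":0,"jaw":0.55},{"rx":0,"ry":7,"rz":0,"dx":0,"dy":0,"dz":0,"jaw":0.55},{"rx":0,"ry":7,"rz":0,"dx":0,"dy":0,"dz":0,"jaw":0.55},{"rx":0,"ry":7,"rz":0,"dx":0,"dy":0,"dz":0,"jaw":0.55}]'
cat >> h.py <<'E'
def delta(target,yaw=None):
    s=status.read_state(); R=Ro.from_euler("xyz",s["eef_rot"])
    d=R.inv().apply(np.array(target)-s["ee_pos"])*100
    print("now",np.round(s["ee_pos"],4),np.round(np.degrees(s["eef_rot"]),1),"q",np.round(s["q"],2),"op",round(s["opening"]*94,1),"t",s["clock"])
    print("tool cm",np.round(d,2), "ry deg", None if yaw is None else np.round(np.degrees(s["eef_rot"][2])-yaw,1))
E
python3 -c "
from h import *
delta((.6632,-.0899,.303),-117)"
```

```text
clock: 2.92
ee_pos: [0.6633, -0.0916, 0.3025]
eef_rot: [-1.571, -0.0, 1.228]
wrist_force: [1.1, 0.4, 0.1]
opening: 0.223
clock: 4.58
ee_pos: [0.6624, -0.0898, 0.3025]
eef_rot: [-1.571, 0.0, -1.221]
wrist_force: [-0.6, 0.6, 0.3]
opening: 0.222
now [ 0.6624 -0.0898  0.3025] [-90.   0. -70.] q [-0.22  0.36  1.05  0.    1.74  1.  ] op 20.9 t 4.5833
tool cm [ 0.03 -0.05  0.07] ry deg 47.0
```

```bash
python3 -m handwheel '[{"rx":0,"ry":6.7,"rz":0,"dx":0,"dy":2,"dz":0,"jaw":0.55},{"rx":0,"ry":6.7,"rz":0,"dx":0,"dy":2,"dz":0,"jaw":0.55},{"rx":0,"ry":6.7,"rz":0,"dx":0,"dy":2,"dz":0,"jaw":0.55},{"rx":0,"ry":6.7,"rz":0,"dx":0,"dy":2,"dz":0,"jaw":0.55},{"rx":0,"ry":6.7,"rz":0,"dx":0,"dy":2,"dz":0,"jaw":0.55},{"rx":0,"ry":6.7,"rz":0,"dx":0,"dy":2,"dz":0,"jaw":0.55},{"rx":0,"ry":6.8,"rz":0,"dx":0,"dy":1.5,"dz":0,"jaw":0.55},{"rx":0,"ry":0,"rz":0,"dx":0,"dy":0,"dz":0,"jaw":0.55}]'
python3 -c "
from h import *
delta((.6632,-.0899,.123),-117)
d=get_image('scene'); 
s=status.read_state();p=s['ee_pos'];a=np.radians(-117);
L=nestlines((.583,-.049),33,169)
L.append(([tuple(p-[0,0,.097]+w*np.array([np.cos(a),np.sin(a),0])) for w in(-.0235,.0235)],(0,255,255)))
over(d,'o5',L,(225,130,385,250),5)
save('scene','s1',(225,130,385,250),5)
save('top','s2',(225,140,345,230),6)
"
```

```text
clock: 5.25
ee_pos: [0.6604, -0.0894, 0.1626]
eef_rot: [-1.579, -0.002, -2.038]
wrist_force: [-0.8, 0.4, -0.3]
opening: 0.224
now [ 0.6604 -0.0894  0.1626] [-9.050e+01 -1.000e-01 -1.167e+02] q [-0.22  0.41  1.26  0.    1.48  1.82] op 21.1 t 5.25
tool cm [-0.09  3.96  0.31] ry deg 0.3
```

View pics/o5.png

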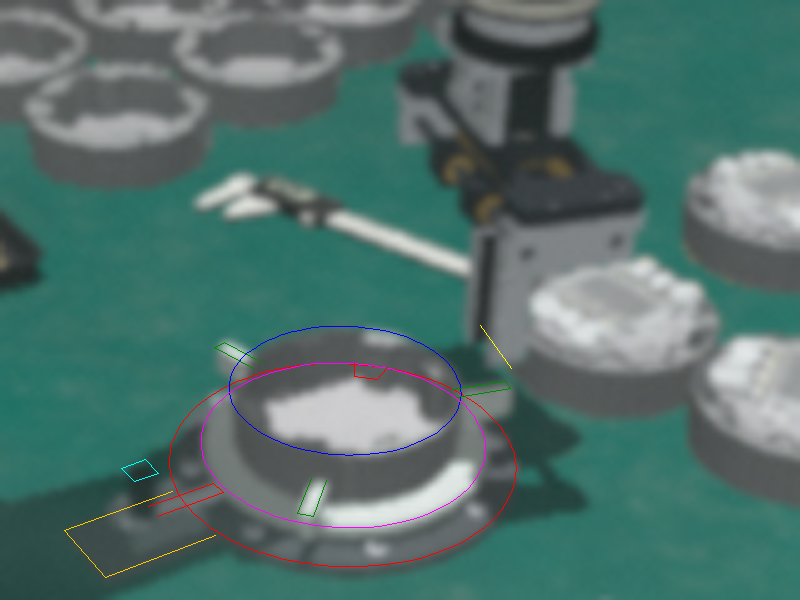

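View pics/s2.png

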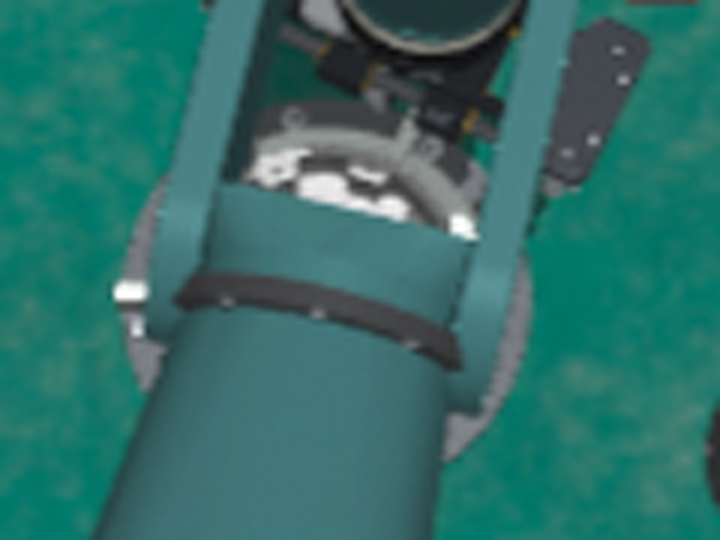

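```bash
python3 -m handwheel '[{"rx":0,"ry":0,"rz":0,"dx":-0.05,"dy":1.3,"dz":0.1,"jaw":0.55},{"rx":0,"ry":0,"rz":0,"dx":0,"dy":1.3,"dz":0.1,"jaw":0.55},{"rx":0,"ry":0,"rz":0,"dx":0,"dy":1.3,"dz":0.1,"jaw":0.55},{"rx":0,"ry":0,"rz":0,"dx":0,"dy":0,"dz":0,"jaw":0.55}]'
python3 -c "
from h import *
delta((.6632,-.0899,.123),-117)
save('scene','s3',(265,170,345,230),9)
"
```

```text
clock: 5.73
ee_pos: [0.6635, -0.0904, 0.124]
eef_rot: [-1.578, -0.002, -2.035]
wrist_force: [-1.7, 0.5, -0.6]
opening: 0.226
now [ 0.6635 -0.0904  0.124 ] [-9.040e+01 -1.000e-01 -1.166e+02] q [-0.22  0.44  1.29  0.    1.41  1.82] op 21.3 t 5.7333
tool cm [-0.04  0.1  -0.05] ry deg 0.4
```

View pics/s3.png

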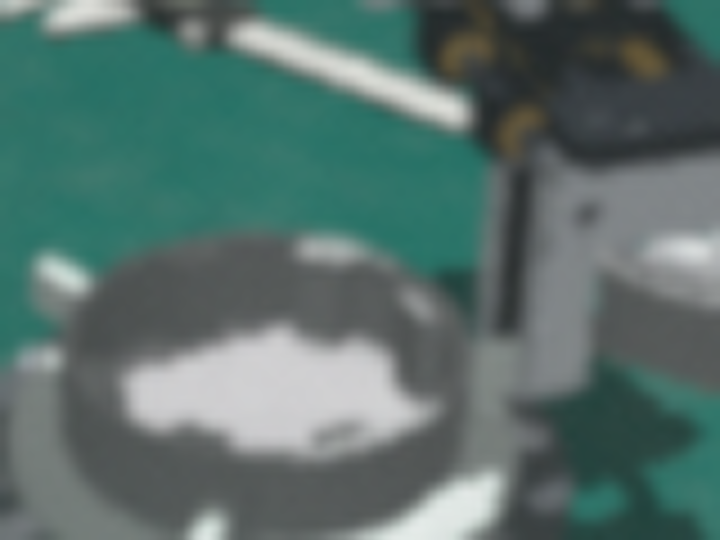

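```bash
python3 -m handwheel '[{"rx":0,"ry":0,"rz":0,"dx":0,"dy":0,"dz":0,"jaw":0.7},{"rx":0,"ry":-3.4,"rz":0,"dx":-0.53,"dy":0,"dz":-0.016,"jaw":0.7},{"rx":0,"ry":-3.4,"rz":0,"dx":-0.53,"dy":0,"dz":-0.016,"jaw":0.7},{"rx":0,"ry":-3.4,"rz":0,"dx":-0.53,"dy":0,"dz":-0.016,"jaw":0.7},{"rx":0,"ry":-3.4,"rz":0,"dx":-0.53,"dy":0,"dz":-0.016,"jaw":0.7},{"rx":0,"ry":-3.4,"rz":0,"dx":-0.53,"dy":0,"dz":-0.016,"jaw":0.7},{"rx":0,"ry":-3.4,"rz":0,"dx":-0.53,"dy":0,"dz":-0.016,"jaw":0.7},{"rx":0,"ry":0,"rz":0,"dx":0,"dy":0,"dz":0,"jaw":0.7}]'
python3 -c "
from h import *
s=status.read_state();v=s['ee_pos'][:2]-np.array([.583,-.049]);print(np.hypot(*v),np.degrees(np.arctan2(v[1],v[0])))
a=np.arctan2(v[1],v[0]);
delta((.583+.09*np.cos(a),-.049+.09*np.sin(a),.123),np.degrees(a)-90)"
```

```text
clock: 6.45
ee_pos: [0.6747, -0.0603, 0.1293]
eef_rot: [-1.569, -0.001, -1.678]
wrist_force: [0.4, -0.4, -0.5]
opening: 0.149
0.09243986396010495 -7.015412328467214
now [ 0.6747 -0.0603  0.1293] [-89.9  -0.  -96.1] q [-0.17  0.45  1.27 -0.    1.42  1.51] op 14.0 t 6.45
tool cm [-0.    0.63 -0.25] ry deg 0.9
```

```bash
python3 -m handwheel '[{"rx":0,"ry":-1,"rz":0,"dx":0,"dy":0.5,"dz":-0.25,"jaw":0.7},{"rx":0,"ry":-5,"rz":0,"dx":-0.78,"dy":0,"dz":-0.03,"jaw":0.7},{"rx":0,"ry":-5,"rz":0,"dx":-0.78,"dy":0,"dz":-0.03,"jaw":0.7},{"rx":0,"ry":-5,"rz":0,"dx":-0.78,"dy":0,"dz":-0.03,"jaw":0.7},{"rx":0,"ry":-5,"rz":0,"dx":-0.78,"dy":0,"dz":-0.03,"jaw":0.7},{"rx":0,"ry":-5,"rz":0,"dx":-0.78,"dy":0,"dz":-0.03,"jaw":0.7},{"rx":0,"ry":-5,"rz":0,"dx":-0.78,"dy":0,"dz":-0.03,"jaw":0.7},{"rx":0,"ry":-5,"rz":0,"dx":-0.78,"dy":0,"dz":-0.03,"jaw":0.7},{"rx":0,"ry":-5,"rz":0,"dx":-0.78,"dy":0,"dz":-0.03,"jaw":0.7},{"rx":0,"ry":-5,"rz":0,"dx":-0.78,"dy":0,"dz":-0.03,"jaw":0.7},{"rx":0,"ry":-5,"rz":0,"dx":-0.78,"dy":0,"dz":-0.03,"jaw":0.7},{"rx":0,"ry":0,"rz":0,"dx":0,"dy":0,"dz":0,"jaw":0.7}]'
python3 -c "
from h import *
s=status.read_state();v=s['ee_pos'][:2]-np.array([.583,-.049]);print(np.hypot(*v),np.degrees(np.arctan2(v[1],v[0])))
a=np.arctan2(v[1],v[0]);
delta((.583+.09*np.cos(a),-.049+.09*np.sin(a),.123),np.degrees(a)-90)
save('scene','s4',(225,130,345,250),5)"
```

```text
clock: 7.45
ee_pos: [0.6463, 0.012, 0.1242]
eef_rot: [-1.569, -0.0, -0.788]
wrist_force: [-0.8, -0.6, -0.1]
opening: 0.149
0.08793987745713752 43.95243765085776
now [0.6463 0.012  0.1242] [-89.9  -0.  -45.1] q [-0.07  0.39  1.36  0.    1.39  0.72] op 14.1 t 7.45
tool cm [0.   0.12 0.21] ry deg 0.9
```

View pics/s4.png

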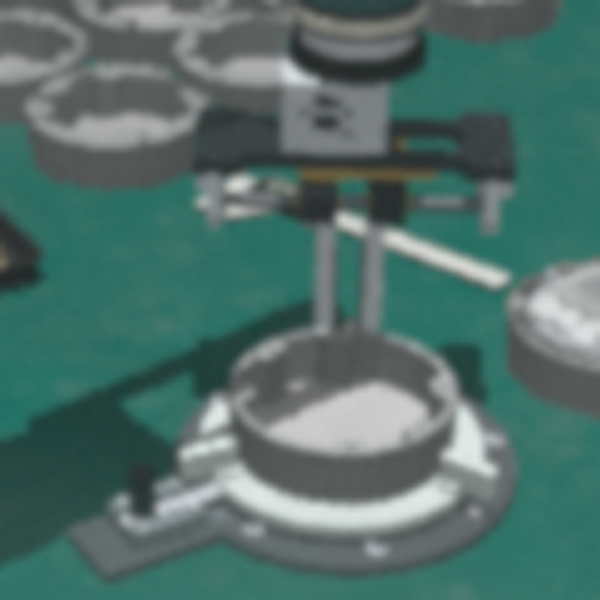

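```bash
python3 -m handwheel '[{"rx":0,"ry":-1,"rz":0,"dx":0,"dy":0,"dz":0.2,"jaw":0.7},{"rx":0,"ry":-5,"rz":0,"dx":-0.78,"dy":0,"dz":-0.03,"jaw":0.7},{"rx":0,"ry":-5,"rz":0,"dx":-0.78,"dy":0,"dz":-0.03,"jaw":0.7},{"rx":0,"ry":-5,"rz":0,"dx":-0.78,"dy":0,"dz":-0.03,"jaw":0.7},{"rx":0,"ry":-5,"rz":0,"dx":-0.78,"dy":0,"dz":-0.03,"jaw":0.7},{"rx":0,"ry":-5,"rz":0,"dx":-0.78,"dy":0,"dz":-0.03,"jaw":0.7},{"rx":0,"ry":-5,"rz":0,"dx":-0.78,"dy":0,"dz":-0.03,"jaw":0.7},{"rx":0,"ry":-5,"rz":0,"dx":-0.78,"dy":0,"dz":-0.03,"jaw":0.7},{"rx":0,"ry":-5,"rz":0,"dx":-0.78,"dy":0,"dz":-0.03,"jaw":0.7},{"rx":0,"ry":-5,"rz":0,"dx":-0.78,"dy":0,"dz":-0.03,"jaw":0.7},{"rx":0,"ry":-5,"rz":0,"dx":-0.78,"dy":0,"dz":-0.03,"jaw":0.7},{"rx":0,"ry":-5,"rz":0,"dx":-0.78,"dy":0,"dz":-0.03,"jaw":0.7},{"rx":0,"ry":-5,"rz":0,"dx":-0.78,"dy":0,"dz":-0.03,"jaw":0.7},{"rx":0,"ry":0,"rz":0,"dx":0,"dy":0,"dz":0,"jaw":0.7}]'
python3 -c "
from h import *
s=status.read_state();v=s['ee_pos'][:2]-np.array([.583,-.049]);print(np.hypot(*v),np.degrees(np.arctan2(v[1],v[0])))
a=np.arctan2(v[1],v[0]);
delta((.583+.09*np.cos(a),-.049+.09*np.sin(a),.123),np.degrees(a)-90)
d=get_image('scene');over(d,'o6',nestlines((.5835,-.049),165,169),(225,170,345,260),6)
d=get_image('top');over(d,'o7',nestlines((.5844,-.0476),165,169),(225,140,325,260),5)
"
```

```text
clock: 8.67
ee_pos: [0.5618, 0.0356, 0.1244]
eef_rot: [-1.57, -0.003, 0.275]
wrist_force: [1.1, 2.9, -0.0]
opening: 0.151
0.08724168689025041 104.05213294785428
now [0.5618 0.0356 0.1244] [-89.9  -0.2  15.8] q [-0.04  0.22  1.59  0.    1.34 -0.31] op 14.2 t 8.6667
tool cm [0.01 0.14 0.28] ry deg 1.7
```

View pics/o6.png

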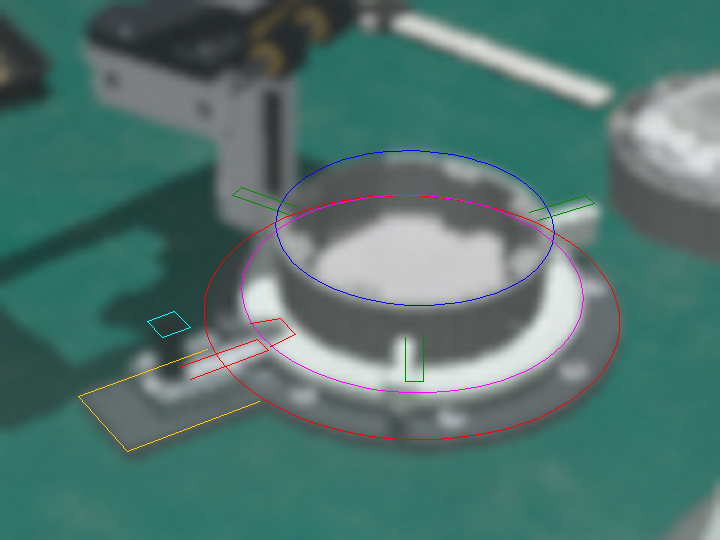

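View pics/o7.png

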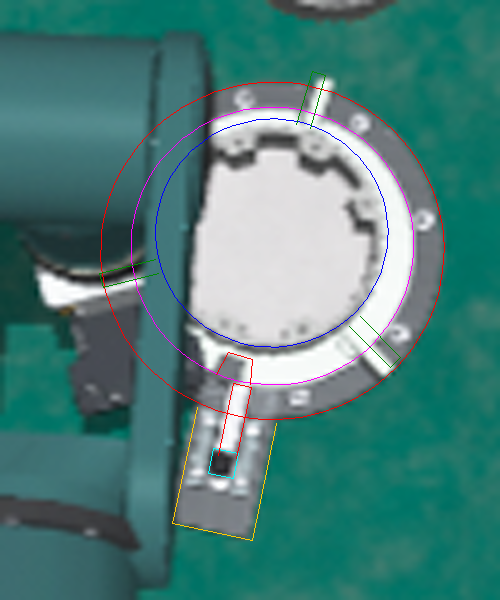

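```bash
python3 -m handwheel '[{"rx":0,"ry":-2,"rz":0,"dx":-0.34,"dy":0,"dz":0.15,"jaw":0.7},{"rx":0,"ry":-2,"rz":0,"dx":-0.34,"dy":0,"dz":0,"jaw":0.7},{"rx":0,"ry":-2,"rz":0,"dx":-0.34,"dy":0,"dz":0,"jaw":0.7},{"rx":0,"ry":0,"rz":0,"dx":0,"dy":0,"dz":0,"jaw":0.7},{"rx":0,"ry":0,"rz":0,"dx":0,"dy":0,"dz":0,"jaw":0.7}]'
python3 -c "
from h import *
s=status.read_state();v=s['ee_pos'][:2]-np.array([.583,-.049]);print(np.hypot(*v),np.degrees(np.arctan2(v[1],v[0])))
d=get_image('scene');over(d,'o8',nestlines((.5835,-.049),169,169),(225,170,345,260),6)
d=get_image('top');over(d,'o9',nestlines((.5844,-.0476),169,169),(225,140,325,260),5)
"
```

```text
clock: 9.18
ee_pos: [0.5518, 0.0329, 0.1241]
eef_rot: [-1.572, -0.001, 0.377]
wrist_force: [1.6, 0.1, 1.1]
opening: 0.149
0.08763554468705549 110.83395110859826
```

View pics/o9.png

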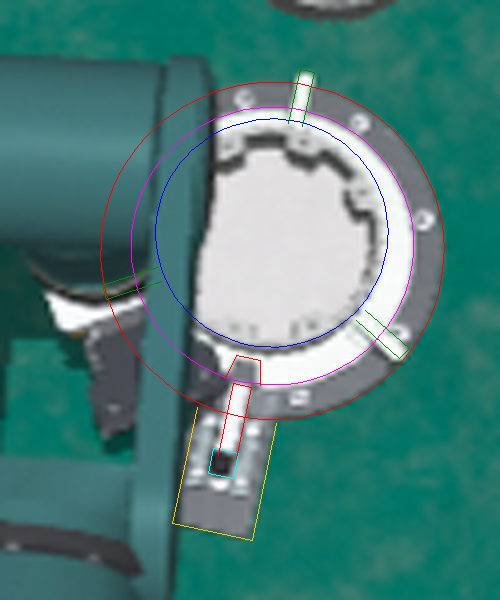

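View pics/o8.png

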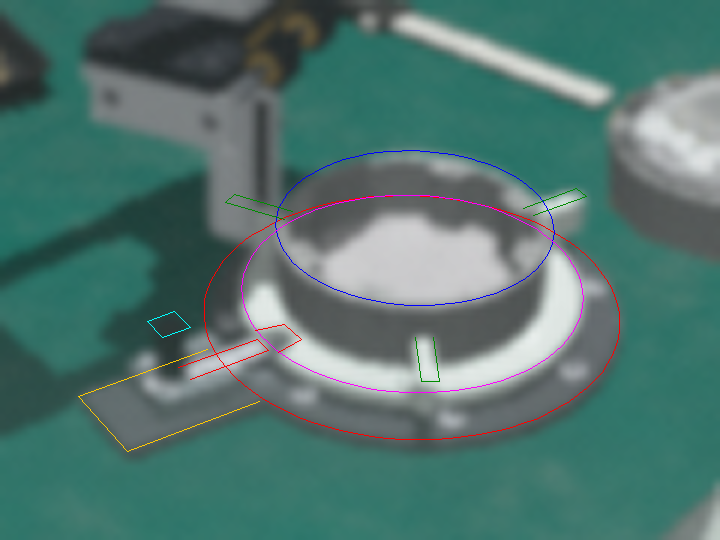

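```bash
python3 -m handwheel '[{"rx":0,"ry":0,"rz":0,"dx":0.25,"dy":0,"dz":0,"jaw":0.7},{"rx":0,"ry":0,"rz":0,"dx":0,"dy":-1,"dz":0,"jaw":0.7},{"rx":0,"ry":0,"rz":0,"dx":0,"dy":-2.5,"dz":0,"jaw":0.7},{"rx":0,"ry":0,"rz":0,"dx":0,"dy":-2.5,"dz":0,"jaw":0.15},{"rx":0,"ry":0,"rz":0,"dx":-2.8,"dy":0,"dz":-0.43,"jaw":0.15},{"rx":0,"ry":0,"rz":0,"dx":-2.8,"dy":0,"dz":-0.43,"jaw":0.15},{"rx":0,"ry":0,"rz":0,"dx":-2.8,"dy":0,"dz":-0.43,"jaw":0.15},{"rx":0,"ry":0,"rz":0,"dx":-2.8,"dy":0,"dz":-0.43,"jaw":0.15},{"rx":0,"ry":5.5,"rz":0,"dx":0,"dy":0,"dz":0,"jaw":0.15},{"rx":0,"ry":5.5,"rz":0,"dx":0,"dy":0,"dz":0,"jaw":0.15},{"rx":0,"ry":5.5,"rz":0,"dx":0,"dy":0,"dz":0,"jaw":0.15},{"rx":0,"ry":5.5,"rz":0,"dx":0,"dy":0,"dz":0,"jaw":0.15},{"rx":0,"ry":5.5,"rz":0,"dx":0,"dy":0,"dz":0,"jaw":0.15},{"rx":0,"ry":5.5,"rz":0,"dx":0,"dy":0,"dz":0,"jaw":0.15},{"rx":0,"ry":0,"rz":0,"dx":0,"dy":0,"dz":0,"jaw":0.15}]'
python3 -c "
from h import *
delta((.4561,-.0235,.125),-11)
d=get_image('top');over(d,'o10',nestlines((.5844,-.0476),169,169),(225,140,325,260),5)
s=status.read_state();p=s['ee_pos'];a=s['eef_rot'][2];
L=nestlines((.5835,-.049),169,169)
L.append(([tuple(p-[0,0,.097]+w*np.array([np.cos(a),np.sin(a),0])) for w in(-.03,.03)],(0,255,255)))
d=get_image('scene');over(d,'o11',L,(225,150,345,260),6)
"
```

```text
clock: 10.53
ee_pos: [0.4554, -0.023, 0.1838]
eef_rot: [-1.571, 0.001, -0.198]
wrist_force: [0.6, 0.4, 0.3]
opening: 0.424
now [ 0.4554 -0.023   0.1838] [-90.    0.1 -11.3] q [-0.17 -0.07  1.77  0.    1.44  0.02] op 39.9 t 10.5333
tool cm [ 0.09  5.88 -0.03] ry deg -0.3
```

View pics/o10.png

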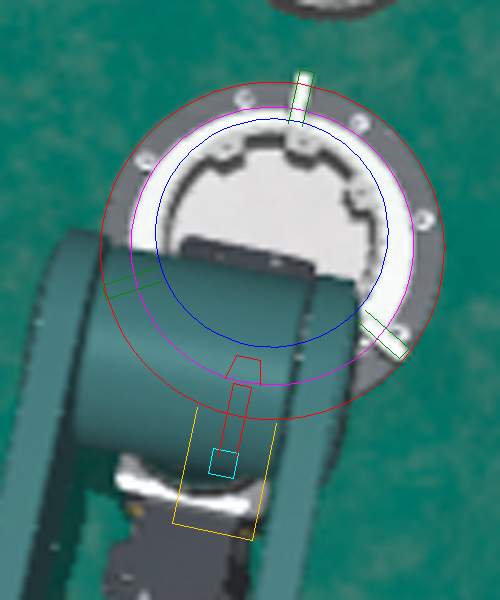

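View pics/o11.png

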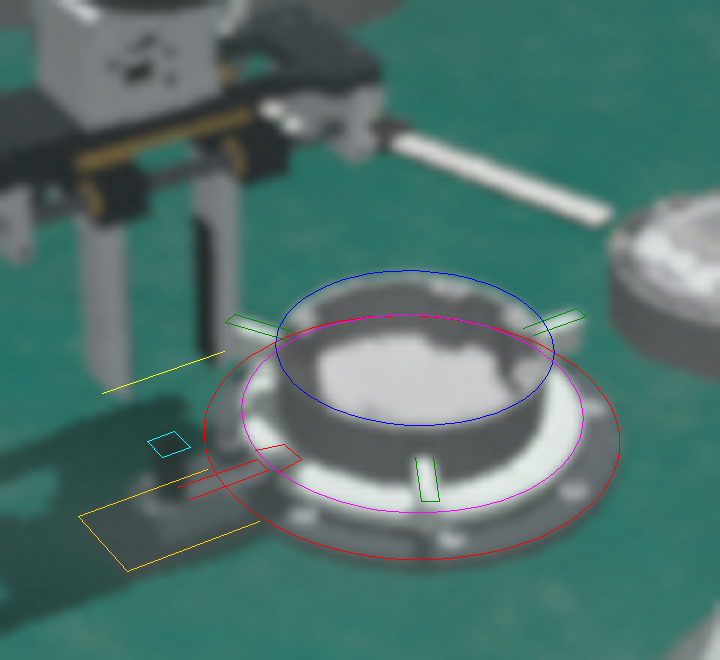

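```bash
python3 -m handwheel '[{"rx":0,"ry":0,"rz":0,"dx":0.1,"dy":2,"dz":0,"jaw":0.15},{"rx":0,"ry":0,"rz":0,"dx":0,"dy":2,"dz":0,"jaw":0.15},{"rx":0,"ry":0,"rz":0,"dx":0,"dy":1.7,"dz":0,"jaw":0.15},{"rx":0,"ry":0,"rz":0,"dx":0,"dy":0,"dz":0,"jaw":0.15},{"rx":0,"ry":0,"rz":0,"dx":0,"dy":0,"dz":0,"jaw":0.15}]' 4
python3 -c "
from h import *
delta((.4561,-.0235,.125),-11);print(status.read_state()['wrist_force'])
save('scene','s5',(235,190,315,250),9)"
```

```text
clock: 11.05
ee_pos: [0.4561, -0.0232, 0.126]
eef_rot: [-1.571, 0.003, -0.195]
wrist_force: [0.2, -0.4, -0.2]
opening: 0.42
now [ 0.4561 -0.0232  0.126 ] [-90.    0.2 -11.2] q [-0.18 -0.01  1.83  0.    1.32  0.02] op 39.5 t 11.05
tool cm [ 0.    0.1  -0.03] ry deg -0.2
[ 0.2311395  -0.42430135 -0.1775882 ]
```

View pics/s5.png

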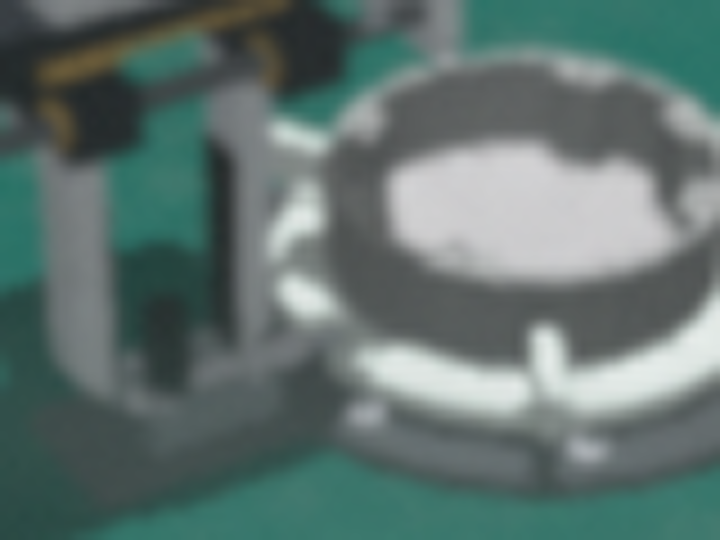

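```bash
python3 -m handwheel '[{"rx":0,"ry":0,"rz":0,"dx":0,"dy":0,"dz":0,"jaw":0.65},{"rx":0,"ry":0,"rz":0,"dx":0,"dy":0,"dz":0,"jaw":0.65},{"rx":0,"ry":0,"rz":0,"dx":0,"dy":0,"dz":0,"jaw":0.65},{"rx":0,"ry":0,"rz":0,"dx":0.3,"dy":0,"dz":0,"jaw":0.65},{"rx":0,"ry":0,"rz":0,"dx":0.3,"dy":0,"dz":0,"jaw":0.65},{"rx":0,"ry":0,"rz":0,"dx":0.3,"dy":0,"dz":0,"jaw":0.65},{"rx":0,"ry":0,"rz":0,"dx":0.3,"dy":0,"dz":0,"jaw":0.65},{"rx":0,"ry":0,"rz":0,"dx":0,"dy":0,"dz":0,"jaw":0.65}]'
python3 -m handwheel '[{"rx":0,"ry":0,"rz":0,"dx":0.2,"dy":0,"dz":0,"jaw":0.65},{"rx":0,"ry":0,"rz":0,"dx":0.2,"dy":0,"dz":0,"jaw":0.65},{"rx":0,"ry":0,"rz":0,"dx":0,"dy":0,"dz":0,"jaw":0.65}]'
```

```text
clock: 11.77
ee_pos: [0.4693, -0.0258, 0.1267]
eef_rot: [-1.571, -0.001, -0.196]
wrist_force: [-0.1, 0.6, 0.6]
opening: 0.173
clock: 12.02
ee_pos: [0.4724, -0.0265, 0.1265]
eef_rot: [-1.571, 0.001, -0.196]
wrist_force: [-2.0, -0.2, 1.5]
opening: 0.175
```

```bash
python3 -m handwheel '[{"rx":0,"ry":0,"rz":0,"dx":0.15,"dy":0,"dz":0,"jaw":0.65},{"rx":0,"ry":0,"rz":0,"dx":0,"dy":0,"dz":0,"jaw":0.65},{"rx":0,"ry":0,"rz":0,"dx":0,"dy":0,"dz":0,"jaw":0.65}]'
python3 -c "
from h import *
save('scene','s6',(235,190,315,250),9)"
```

```text
clock: 12.27
ee_pos: [0.4728, -0.0265, 0.1265]
eef_rot: [-1.571, 0.004, -0.196]
wrist_force: [-5.5, 0.6, 4.0]
opening: 0.175
```

View pics/s6.png

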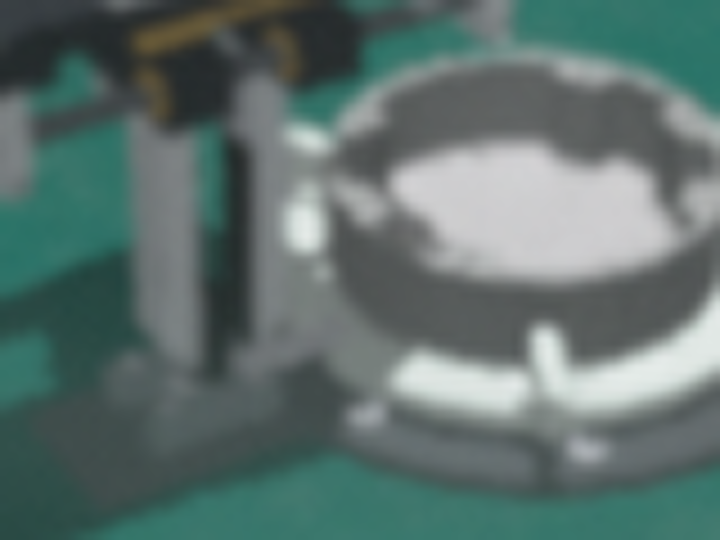

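```bash
python3 -m handwheel '[{"rx":0,"ry":0,"rz":0,"dx":-0.25,"dy":0,"dz":0,"jaw":0.55},{"rx":0,"ry":0,"rz":0,"dx":0,"dy":0,"dz":0,"jaw":0.5},{"rx":0,"ry":0,"rz":0,"dx":0,"dy":-3,"dz":0,"jaw":0.5},{"rx":0,"ry":0,"rz":0,"dx":0,"dy":-4,"dz":0,"jaw":0.0},{"rx":0,"ry":0,"rz":0,"dx":0,"dy":-4,"dz":0,"jaw":-0.5},{"rx":0,"ry":0,"rz":0,"dx":0,"dy":-4,"dz":0,"jaw":-1},{"rx":0,"ry":0,"rz":0,"dx":0,"dy":-1,"dz":0,"jaw":-1}]'
python3 -m handwheel '[{"rx":0,"ry":0,"rz":0,"dx":0,"dy":0,"dz":-4.1,"jaw":-1},{"rx":0,"ry":0,"rz":0,"dx":0,"dy":0,"dz":-4.1,"jaw":-1},{"rx":0,"ry":0,"rz":0,"dx":0,"dy":0,"dz":-4.1,"jaw":-1},{"rx":0,"ry":0,"rz":0,"dx":0,"dy":0,"dz":-4.1,"jaw":-1},{"rx":0,"ry":0,"rz":0,"dx":0,"dy":0,"dz":-4.1,"jaw":-1},{"rx":0,"ry":0,"rz":0,"dx":0,"dy":0,"dz":0,"jaw":-1}]'
python3 -c "
from h import *
print(status.read_state())
d=save('top','t3',(225,140,325,260),5)
save('scene','s7',(225,130,385,250),5)
d=get_image('top')
for n,z in {'cup_mid':.024,'mat':0}.items():
    for c in ('top','scene'):
        d=get_image(c)
        for r in spot_point(n,c)[:4]: print(n,c,round(r['conf'],2),np.round(r['uv'],1),np.round(ray(d,r['uv'],z),4))
"
```

```text
clock: 12.9
ee_pos: [0.4741, -0.0267, 0.2946]
eef_rot: [-1.57, -0.015, -0.196]
wrist_force: [0.7, -0.1, 0.2]
opening: 0.497
clock: 13.4
ee_pos: [0.4301, -0.2336, 0.2858]
eef_rot: [-1.575, -0.0, -0.205]
wrist_force: [0.2, -0.1, 0.4]
opening: 0.921
{'clock': 13.4, 'q': array([-0.61147435, -0.04498897,  1.53868659, -0.00359869,  1.64633724,
       -0.40722166]), 'joint_velocities': array([ 0.09223118, -0.02272068,  0.02449227,  0.08767624,  0.04063223,
        0.08714262]), 'joint_efforts': array([ -1.74316026, -28.36534739, -30.53084135,  -0.31114938,
        -0.04981408,  -0.50521452]), 'ee_pos': array([ 0.43013203, -0.23355765,  0.28580754]), 'eef_rot': array([-1.57470809e+00, -9.79090437e-06, -2.04527054e-01]), 'wrist_force': array([ 0.15665368, -0.0774878 ,  0.38416463]), 'wrist_torque': array([-0.06077052,  0.0541925 ,  0.00187563]), 'opening': 0.9206004231899854}
cup_mid top 0.63 [237.2 272.8] [0.346  0.0638 0.024 ]
cup_mid top 0.5 [407.8 202.1] [ 0.5485 -0.4084  0.024 ]
cup_mid scene 0.92 [404.1 298.1] [ 0.5415 -0.4308  0.024 ]
cup_mid scene 0.75 [342.7 272.6] [ 0.5062 -0.2889  0.024 ]
cup_mid scene 0.61 [218.2 183.7] [0.5358 0.2393 0.024 ]
cup_mid scene 0.59 [201.7 237.9] [0.3392 0.0434 0.024 ]
mat scene 0.66 [341.9 277.6] [ 0.5131 -0.2841  0.    ]
mat scene 0.59 [219.2 180.7] [0.573  0.2875 0.    ]
```

View pics/t3.png

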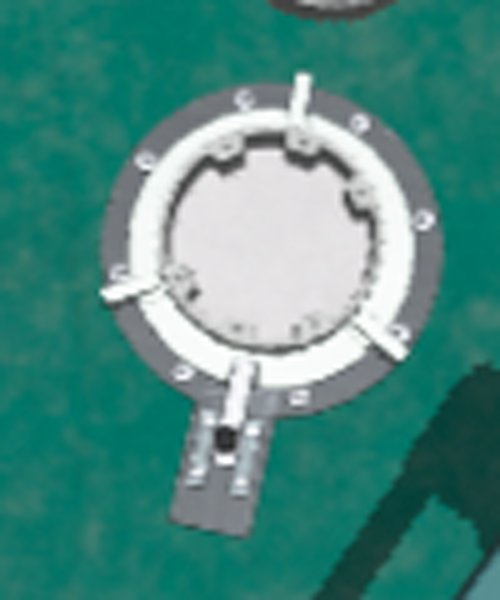

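View pics/s7.png

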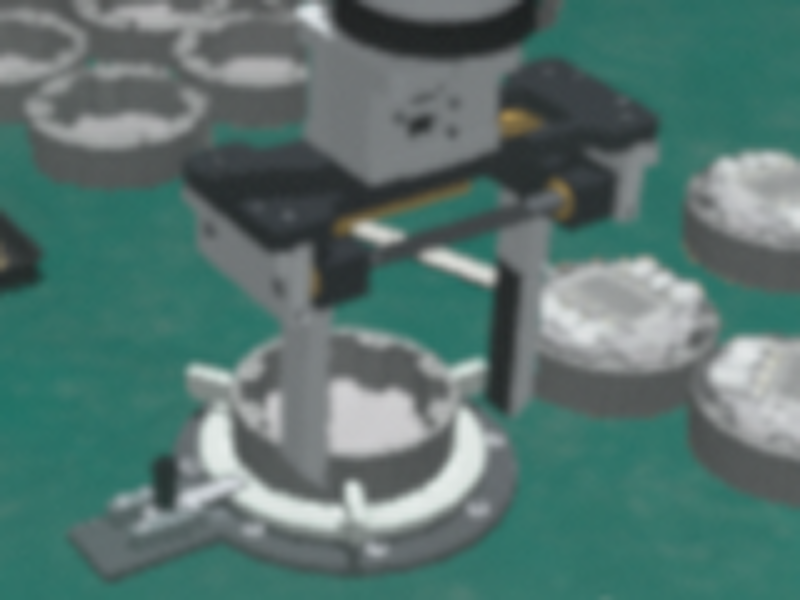

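```bash
python3 -c "
from h import *
s=status.read_state();print(s['q'].tolist(),s['ee_pos'].tolist(),s['eef_rot'].tolist())"
python3 -m handwheel '[{"rx":7,"ry":0,"rz":0,"dx":0,"dy":0,"dz":0,"jaw":-1},{"rx":7,"ry":0,"rz":0,"dx":0,"dy":0,"dz":0,"jaw":-1},{"rx":7,"ry":0,"rz":0,"dx":0,"dy":0,"dz":0,"jaw":-1},{"rx":7,"ry":0,"rz":0,"dx":0,"dy":0,"dz":0,"jaw":-1},{"rx":7,"ry":0,"rz":0,"dx":0,"dy":0,"dz":0,"jaw":-1},{"rx":7,"ry":0,"rz":0,"dx":0,"dy":0,"dz":0,"jaw":-1},{"rx":0,"ry":0,"rz":0,"dx":0,"dy":0,"dz":0,"jaw":-1}]'
python3 -c "
from h import *
s=status.read_state();print(s['q'].tolist(),s['ee_pos'].tolist(),s['eef_rot'].tolist())"
```

```text
[-0.5994026092543265, -0.04868477779320135, 1.5402933555758336, 0.00014031663474341788, 1.649632076169034, -0.40487287212985495] [0.431938140909351, -0.2265330339491951, 0.28678526270120974] [-1.5708064122080616, -0.00037863984066910383, -0.19451866008396745]
clock: 14.53
ee_pos: [0.4309, -0.2288, 0.2837]
eef_rot: [-0.832, 0.005, -0.199]
wrist_force: [-1.0, 0.0, -1.3]
opening: 1.001
[-0.8839444327590488, 0.1445794790355507, 1.4767185552943105, 0.5991269412516191, 1.97224374337921, -0.5719999625202167] [0.4309270997209495, -0.22875928931819955, 0.28370426389876324] [-0.8323086739305415, 0.0051814408021737535, -0.19940182123473116]
```

```bash
cat > kin.py <<'E'
import numpy as np
from scipy.spatial.transform import Rotation as Ro
from scipy.optimize import least_squares
LO=np.array([-3.1,-.76,.27,-1.08,.17,-2.57]);HI=np.array([3.1,2.03,2.55,4.22,2.65,2.57])
FIX=Ro.from_matrix(np.array([[-1,0,0],[0,0,1],[0,1,0]],float))  # flange->tool: tool x=-fx, tool y=fz, tool z=fy
def fk(q,p):
    a0,L1,L2,h,d6,ly,e=p
    B=Ro.from_euler("z",q[0]); A=Ro.from_euler("y",q[1]); C=Ro.from_euler("y",q[1]+q[2])
    W=B*C*Ro.from_euler("z",q[3])*Ro.from_euler("y",q[4])
    R=W*Ro.from_euler("z",q[5])*FIX
    pos=B.apply([a0,ly,h])+B.apply(A.apply([0,0,L1]))+B.apply(C.apply([e,0,L2]))+W.apply([0,0,d6])
    return pos,R
E
cat > fit.py <<'E'
from kin import *
D=[([1.12491252,.0878588756,1.37210427,0,1.68358380,-.103109527],[.18473565,.51772371,.30163259]),
([-0.5994026,-0.0486848,1.5402934,0.00014,1.649632,-0.4048729],[0.431938,-0.226533,0.286785]),
([-0.88394443,0.14457948,1.47671856,0.59912694,1.97224374,-0.57199996],[0.4309271,-0.22875929,0.28370426]),
([-.22,.36,1.05,0,1.74,1.],[.6624,-.0898,.3025]),([-.22,.44,1.29,0,1.41,1.82],[.6635,-.0904,.124]),([-.04,.22,1.59,0,1.34,-.31],[.5618,.0356,.1244]),([-.18,-.01,1.83,0,1.32,.02],[.4561,-.0232,.126])]
w=[5,5,5,1,1,1,1]
print(np.degrees(fk(D[2][0],[0]*7)[1].as_euler("xyz")),"vs",np.degrees([-.8323,.0052,-.1994]))
f=lambda p:np.concatenate([k*(fk(q,p)[0]-x) for k,(q,x) in zip(w,D)])
r=least_squares(f,[0,.4,.4,.2,.15,.057,0],x_scale=.1); print(r.x.round(4)); print(np.round(f(r.x).reshape(-1,3),4))
np.save("kp.npy",r.x)
E
python3 fit.py
```

```text
[-47.68777422   0.29687496 -11.42488284] vs [-47.68727729   0.29793805 -11.42477843]
[-5.000e-04  4.495e-01  5.001e-01  1.535e-01  2.532e-01  5.670e-02
  1.023e-01]
[[-0.0002  0.0005  0.0003]
 [ 0.0001  0.0005  0.0003]
 [-0.0003  0.0001 -0.0002]
 [-0.0003 -0.0002 -0.0024]
 [ 0.0017 -0.0003  0.0027]
 [-0.0028 -0.0012 -0.0033]
 [ 0.0016 -0.0025  0.0013]]
```

Run:
```python
from h import *
d=get_image("top")
c=np.array([ray(d,(u/7+330-.5,v/7+160-.5),.045)[:2] for u,v in((162,270),(292,262),(322,495),(190,505))])
print(c.round(4),c.mean(0)); 
e1=(c[0]+c[1]-c[2]-c[3])/2;e2=(c[0]+c[3]-c[1]-c[2])/2
print(np.hypot(*e1),np.degrees(np.arctan2(e1[1],e1[0])),np.hypot(*e2),np.degrees(np.arctan2(e2[1],e2[0])))
m=np.array([ray(d,(u/7+330-.5,v/7+160-.5),.003)[:2] for u,v in((90,395),(358,395),(225,530))]);print(m)
s=save("scene","s8",(310,230,430,320),6)
```

```text
[[ 0.5545 -0.2517]
 [ 0.5582 -0.3028]
 [ 0.4662 -0.3129]
 [ 0.4616 -0.2616]] [ 0.51012298 -0.28223041]
0.09299235636956936 6.154183047538721 0.0513699243998922 94.66229539686152
[[ 0.51018981 -0.22844456]
 [ 0.51150351 -0.33649014]
 [ 0.45607518 -0.2821506 ]]
```

View pics/s8.png

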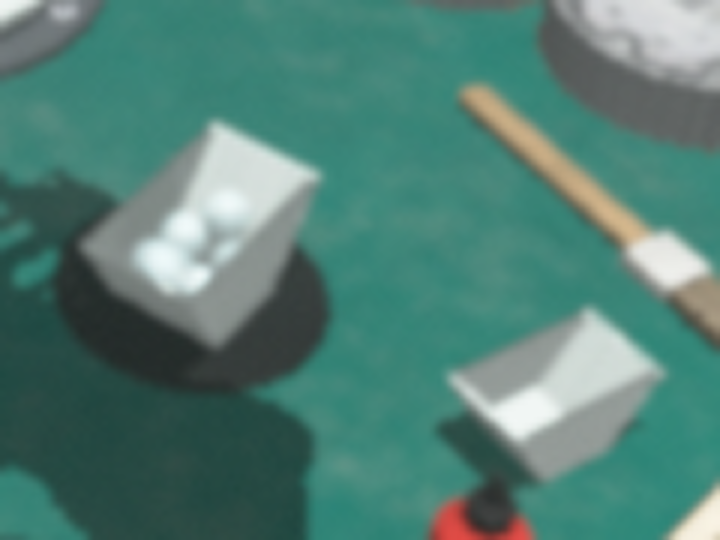

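```bash
cat > ik.py <<'E'
from kin import *
kp=np.load("kp.npy")
def ik(pos,R,q0):
    f=lambda q:np.concatenate([(fk(q,kp)[0]-pos)*5,(R.inv()*fk(q,kp)[1]).as_rotvec()])
    r=least_squares(f,np.clip(q0,LO+1e-6,HI-1e-6),bounds=(LO,HI),xtol=1e-12,ftol=1e-12); return r.x,np.abs(f(r.x)).max()
def down(yaw): return Ro.from_euler("xyz",[-90,0,yaw],degrees=True)
def pourpose(psi,sg,th,lipxy,lipz,gz=.004):
    R=down(psi)*Ro.from_rotvec([sg*np.radians(th),0,0]); M=R.as_matrix()
    a=M[:,1]; v=-sg*M[:,2]   # tool z rotated; lower-end direction
    lip_rel=.04725*v+.021*(-a)
    mid=np.array([*lipxy,lipz])-lip_rel
    tcp=mid-gz*a-.078*a
    return tcp,R,mid
E
python3 - <<'E'
from ik import *
C=np.array([.5837,-.0483])
res=[]
for g in(95.5,-84.5):
  q,e=ik(np.array([.510,-.283,.25]),down(g),[-.6,0,1.5,0,1.6,0 if g<0 else -1.5])
  print("grasp",g,q.round(2),round(e,4))
  for sg in(1,-1):
    for psi in range(-180,360,15):
      if abs(psi-g)>200: continue
      u=-sg*np.array([-np.sin(np.radians(psi)),np.cos(np.radians(psi))])
      qq=q.copy();ok=True
      # move over with yaw, tilt 0
      n=8
      p0,_,_=pourpose(psi,sg,0,C-.02*u,.1)
      for k in range(1,n+1):
        t=k/n; qq,e=ik(np.array([.51,-.283,.25])*(1-t)+t*np.array([*p0[:2],.25]),down(g+(psi-g)*t),qq); ok&=e<.003
      if not ok: continue
      for th in range(5,91,5):
        p,R,mid=pourpose(psi,sg,th,C-.018*u,.1-.02*th/90)
        q1,e=ik(p,R,qq)
        if e>.003 or abs(q1-qq).max()>1.0: ok=False;break
        qq=q1
      m=np.minimum(qq-LO,HI-qq).min()
      if ok or th>70: print(g,sg,psi,"ok" if ok else th,qq.round(2),"margin",m.round(2),p.round(3))
E
```

```text
grasp 95.5 [-0.6   0.18  1.38 -0.    1.59 -2.27] 0.0
95.5 1 -90 ok [-0.36  0.19  2.34  2.71  1.   -1.33] margin 0.21 [ 0.541 -0.048  0.127]
95.5 1 -75 ok [-0.57  0.23  2.27  2.2   1.16 -1.07] margin 0.28 [ 0.542 -0.059  0.127]
95.5 1 -60 ok [-0.69  0.32  2.14  1.85  1.35 -0.92] margin 0.41 [ 0.546 -0.07   0.127]
95.5 1 -45 ok [-0.73  0.43  1.97  1.61  1.53 -0.82] margin 0.58 [ 0.553 -0.079  0.127]
95.5 1 -30 ok [-0.72  0.53  1.78  1.44  1.71 -0.75] margin 0.77 [ 0.562 -0.086  0.127]
95.5 1 -15 ok [-0.68  0.65  1.58  1.31  1.9  -0.7 ] margin 0.75 [ 0.573 -0.09   0.127]
95.5 1 0 ok [-0.62  0.75  1.38  1.21  2.08 -0.66] margin 0.57 [ 0.584 -0.091  0.127]
95.5 1 15 ok [-0.55  0.86  1.19  1.13  2.27 -0.64] margin 0.38 [ 0.595 -0.09   0.127]
95.5 1 30 ok [-0.47  0.96  1.    1.05  2.45 -0.64] margin 0.2 [ 0.605 -0.086  0.127]
95.5 1 45 ok [-0.38  1.04  0.84  0.94  2.64 -0.69] margin 0.01 [ 0.614 -0.079  0.127]
95.5 1 60 80 [-0.29  0.97  0.8   0.47  2.63 -1.09] margin 0.02 [ 0.613 -0.065  0.139]
95.5 1 75 75 [-0.2   0.95  0.78  0.11  2.63 -1.46] margin 0.02 [ 0.611 -0.056  0.145]
95.5 1 90 7
[... 2245 characters left out ...]
0 80 [-0.29  0.97  0.8   0.47  2.63  2.05] margin 0.02 [ 0.613 -0.065  0.139]
-84.5 -1 -105 75 [-0.2   0.95  0.78  0.11  2.63  1.69] margin 0.02 [ 0.611 -0.056  0.145]
-84.5 -1 -90 75 [-0.12  0.95  0.77 -0.24  2.62  1.32] margin 0.03 [ 0.612 -0.048  0.145]
-84.5 -1 -75 80 [-0.04  0.98  0.77 -0.6   2.6   0.96] margin 0.05 [ 0.616 -0.04   0.139]
-84.5 -1 -60 ok [ 0.05  1.07  0.79 -1.06  2.59  0.58] margin 0.02 [ 0.621 -0.027  0.127]
-84.5 -1 -45 90 [ 0.13  0.95  0.96 -1.06  2.37  0.6 ] margin 0.02 [ 0.614 -0.018  0.127]
-84.5 -1 -30 85 [ 0.19  0.81  1.15 -1.08  2.13  0.59] margin 0.0 [ 0.603 -0.015  0.133]
-84.5 -1 -15 75 [ 0.22  0.61  1.35 -1.05  1.85  0.55] margin 0.03 [ 0.591 -0.021  0.145]
```

```bash
python3 -m handwheel '[{"rx":-7,"ry":0,"rz":0,"dx":0,"dy":0,"dz":0,"jaw":-1},{"rx":-7,"ry":0,"rz":0,"dx":0,"dy":0,"dz":0,"jaw":-1},{"rx":-7,"ry":0,"rz":0,"dx":0,"dy":0,"dz":0,"jaw":-1},{"rx":-7,"ry":0,"rz":0,"dx":0,"dy":0,"dz":0,"jaw":-1},{"rx":-7,"ry":0,"rz":0,"dx":0,"dy":0,"dz":0,"jaw":-1},{"rx":-7,"ry":0,"rz":0,"dx":0,"dy":0,"dz":0,"jaw":-1},{"rx":0,"ry":0,"rz":0,"dx":2.9,"dy":0,"dz":-1.33,"jaw":-1},{"rx":0,"ry":0,"rz":0,"dx":2.9,"dy":0,"dz":-1.33,"jaw":-1},{"rx":0,"ry":0,"rz":0,"dx":2.9,"dy":0,"dz":-1.33,"jaw":-1}]' 15
python3 -m handwheel '[{"rx":0,"ry":6.65,"rz":0,"dx":0,"dy":0,"dz":0,"jaw":-1},{"rx":0,"ry":6.65,"rz":0,"dx":0,"dy":0,"dz":0,"jaw":-1},{"rx":0,"ry":6.65,"rz":0,"dx":0,"dy":0,"dz":0,"jaw":-1},{"rx":0,"ry":6.65,"rz":0,"dx":0,"dy":0,"dz":0,"jaw":-1},{"rx":0,"ry":6.65,"rz":0,"dx":0,"dy":0,"dz":0,"jaw":-1},{"rx":0,"ry":6.65,"rz":0,"dx":0,"dy":0,"dz":0,"jaw":-1},{"rx":0,"ry":6.65,"rz":0,"dx":0,"dy":0,"dz":0,"jaw":-1},{"rx":0,"ry":6.65,"rz":0,"dx":0,"dy":0,"dz":0,"jaw":-1},{"rx":0,"ry":6.65,"rz":0,"dx":0,"dy":0,"dz":0,"jaw":-1},{"rx":0,"ry":6.65,"rz":0,"dx":0,"dy":2,"dz":0,"jaw":-1},{"rx":0,"ry":6.65,"rz":0,"dx":0,"dy":3,"dz":0,"jaw":-1},{"rx":0,"ry":0,"rz":0,"dx":0,"dy":3,"dz":0,"jaw":-1},{"rx":0,"ry":0,"rz":0,"dx":0,"dy":0,"dz":0,"jaw":-1},{"rx":0,"ry":0,"rz":0,"dx":0,"dy":0,"dz":0,"jaw":-1}]'
python3 -c "
from h import *
delta((.510,-.283,.106),-84.5)
s=status.read_state();p=s['ee_pos'];a=s['eef_rot'][2];x=np.array([np.cos(a),np.sin(a),0])
L=[([tuple(p-[0,0,.097]+w*x) for w in(-.047,.047)],(0,255,255))]
cx=np.array([np.cos(np.radians(5.5)),np.sin(np.radians(5.5)),0]);cy=np.array([-cx[1],cx[0],0]);m=np.array([.51,-.283,.045])
L.append(([tuple(m+i*.04725*cx+j*.025*cy) for i,j in((1,1),(1,-1),(-1,-1),(-1,1),(1,1))],(0,0,255)))
d=get_image('scene');over(d,'o12',L,(290,190,410,300),6)
"
```

```text
clock: 15.38
ee_pos: [0.5106, -0.2818, 0.2894]
eef_rot: [-1.575, -0.005, -0.192]
wrist_force: [-0.1, -1.0, 0.1]
opening: 1.001
clock: 16.55
ee_pos: [0.509, -0.2821, 0.2064]
eef_rot: [-1.572, 0.0, -1.47]
wrist_force: [-0.2, 0.1, 0.9]
opening: 0.997
now [ 0.509  -0.2821  0.2064] [-90.1   0.  -84.2] q [-0.6   0.2   1.44 -0.    1.51  0.87] op 93.7 t 16.55
tool cm [ 0.11 10.04  0.11] ry deg 0.3
```

View pics/o12.png

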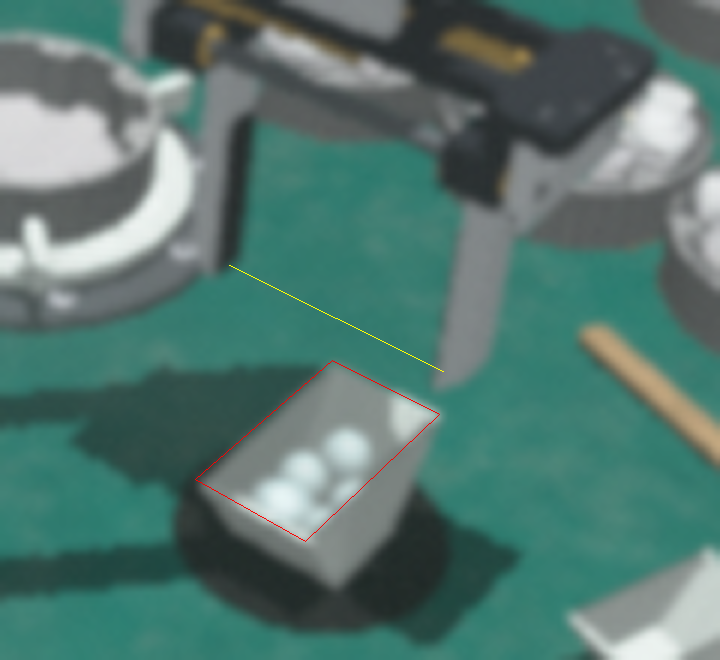

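```bash
python3 -m handwheel '[{"rx":0,"ry":0,"rz":0,"dx":0.1,"dy":2.5,"dz":0.1,"jaw":-1},{"rx":0,"ry":0,"rz":0,"dx":0,"dy":2.5,"dz":0,"jaw":-1},{"rx":0,"ry":0,"rz":0,"dx":0,"dy":2.5,"dz":0,"jaw":-1},{"rx":0,"ry":0,"rz":0,"dx":0,"dy":2.5,"dz":0,"jaw":-1},{"rx":0,"ry":0,"rz":0,"dx":0,"dy":0,"dz":0,"jaw":-1},{"rx":0,"ry":0,"rz":0,"dx":0,"dy":0,"dz":0,"jaw":-0.1}]' 18
python3 -m handwheel '[{"rx":0,"ry":0,"rz":0,"dx":0,"dy":0,"dz":0,"jaw":0.3},{"rx":0,"ry":0,"rz":0,"dx":0,"dy":0,"dz":0,"jaw":0.3},{"rx":0,"ry":0,"rz":0,"dx":0,"dy":0,"dz":0,"jaw":0.3},{"rx":0,"ry":0,"rz":0,"dx":0,"dy":0,"dz":0,"jaw":0.3},{"rx":0,"ry":0,"rz":0,"dx":0,"dy":0,"dz":0,"jaw":0.3},{"rx":0,"ry":0,"rz":0,"dx":0,"dy":0,"dz":0,"jaw":0.3}]' 18
python3 -c "
from h import *
delta((.510,-.283,.106),-84.5)"
```

```text
clock: 17.1
ee_pos: [0.511, -0.2845, 0.1082]
eef_rot: [-1.57, -0.001, -1.472]
wrist_force: [-0.7, 0.2, -0.0]
opening: 0.959
clock: 17.6
ee_pos: [0.5104, -0.2844, 0.1072]
eef_rot: [-1.57, -0.0, -1.473]
wrist_force: [-0.3, 0.9, 0.8]
opening: 0.538
now [ 0.5104 -0.2844  0.1072] [-90.   -0.  -84.4] q [-0.61  0.28  1.55  0.    1.31  0.87] op 50.6 t 17.6
tool cm [-0.15  0.12 -0.03] ry deg 0.1
```

```bash
python3 -m handwheel '[{"rx":0,"ry":0,"rz":0,"dx":0,"dy":-0.7,"dz":0,"jaw":0.3},{"rx":0,"ry":0,"rz":0,"dx":0,"dy":-1.5,"dz":0,"jaw":0.3},{"rx":0,"ry":0,"rz":0,"dx":0,"dy":-2.2,"dz":0,"jaw":0.3},{"rx":0,"ry":0,"rz":0,"dx":0,"dy":-2.2,"dz":0,"jaw":0.3},{"rx":0,"ry":-2.5,"rz":0,"dx":0,"dy":-1.6,"dz":0,"jaw":0.3},{"rx":0,"ry":-5,"rz":0,"dx":0,"dy":-0.8,"dz":0,"jaw":0.3},{"rx":0,"ry":-5,"rz":0,"dx":0,"dy":0,"dz":0,"jaw":0.3},{"rx":0,"ry":-5,"rz":0,"dx":0,"dy":0,"dz":0,"jaw":0.3},{"rx":0,"ry":-5,"rz":0,"dx":0,"dy":0,"dz":0,"jaw":0.3},{"rx":0,"ry":-5,"rz":0,"dx":0,"dy":0,"dz":0,"jaw":0.3},{"rx":0,"ry":-5,"rz":0,"dx":0,"dy":0,"dz":0,"jaw":0.3},{"rx":0,"ry":-5,"rz":0,"dx":0,"dy":0,"dz":0,"jaw":0.3},{"rx":0,"ry":-5,"rz":0,"dx":0,"dy":0,"dz":0,"jaw":0.3},{"rx":0,"ry":-5,"rz":0,"dx":0,"dy":0,"dz":0,"jaw":0.3},{"rx":0,"ry":-5,"rz":0,"dx":0,"dy":0,"dz":0,"jaw":0.3},{"rx":0,"ry":-5,"rz":0,"dx":0,"dy":0,"dz":0,"jaw":0.3},{"rx":0,"ry":-2,"rz":0,"dx":0,"dy":0,"dz":0,"jaw":0.3},{"rx":0,"ry":0,"rz":0,"dx":0,"dy":0,"dz":0,"jaw":0.3}]'
python3 -c "
from h import *
delta((.6113,.0108,.185),-25)
save('scene','s9',(290,190,410,300),6)"
```

```text
clock: 19.1
ee_pos: [0.51, -0.2842, 0.1965]
eef_rot: [-1.571, 0.001, -0.434]
wrist_force: [-1.0, 0.1, -1.4]
opening: 0.529
now [ 0.51   -0.2842  0.1965] [-90.    0.  -24.9] q [-0.61  0.21  1.45  0.    1.49 -0.17] op 49.8 t 19.1
tool cm [-3.22  1.16 31.03] ry deg 0.1
```

View pics/s9.png

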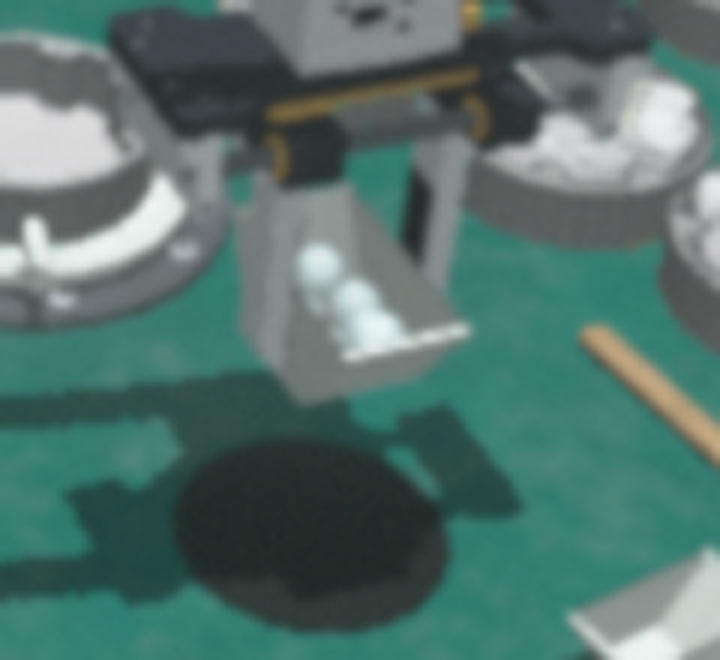

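```bash
python3 -m handwheel '[{"rx":0,"ry":0,"rz":0,"dx":-0.2,"dy":0,"dz":1,"jaw":0.3},{"rx":0,"ry":0,"rz":0,"dx":-0.2,"dy":0,"dz":2,"jaw":0.3},{"rx":0,"ry":0,"rz":0,"dx":-0.2,"dy":0,"dz":2.4,"jaw":0.3},{"rx":0,"ry":0,"rz":0,"dx":-0.2,"dy":0,"dz":2.4,"jaw":0.3},{"rx":0,"ry":0,"rz":0,"dx":-0.2,"dy":0,"dz":2.4,"jaw":0.3},{"rx":0,"ry":0,"rz":0,"dx":-0.25,"dy":0,"dz":2.4,"jaw":0.3},{"rx":0,"ry":0,"rz":0,"dx":-0.25,"dy":0,"dz":2.4,"jaw":0.3},{"rx":0,"ry":0,"rz":0,"dx":-0.25,"dy":0,"dz":2.4,"jaw":0.3},{"rx":0,"ry":0,"rz":0,"dx":-0.25,"dy":0,"dz":2.4,"jaw":0.3},{"rx":0,"ry":0,"rz":0,"dx":-0.25,"dy":0,"dz":2.4,"jaw":0.3},{"rx":0,"ry":0,"rz":0,"dx":-0.25,"dy":0,"dz":2.4,"jaw":0.3},{"rx":0,"ry":0,"rz":0,"dx":-0.2,"dy":0,"dz":2.4,"jaw":0.3},{"rx":0,"ry":0,"rz":0,"dx":-0.2,"dy":0,"dz":2.4,"jaw":0.3},{"rx":0,"ry":0,"rz":0,"dx":-0.2,"dy":0.2,"dz":1.4,"jaw":0.3},{"rx":0,"ry":0,"rz":0,"dx":-0.2,"dy":0.5,"dz":0.3,"jaw":0.3},{"rx":0,"ry":0,"rz":0,"dx":0,"dy":0.3,"dz":0,"jaw":0.3},{"rx":0,"ry":0,"rz":0,"dx":0,"dy":0,"dz":0,"jaw":0.3}]'
python3 -c "
from h import *
delta((.6113,.0108,.185),-25)
s=status.read_state();p=s['ee_pos'];M=Ro.from_euler('xyz',s['eef_rot']).as_matrix();lip=p+M@[0,.062,-.04725];x=M[:,0]
L=[([tuple(lip-.022*x),tuple(lip+.022*x)],(0,255,255)),(circ((.5837,-.0483),.045,.056),(0,0,255))]
d=get_image('scene');over(d,'o13',L,(225,130,345,250),6)
d=get_image('top');over(d,'o14',L,(225,130,345,230),6)
"
```

```text
clock: 20.57
ee_pos: [0.6102, 0.0112, 0.1851]
eef_rot: [-1.573, 0.003, -0.435]
wrist_force: [-0.5, 0.4, -1.9]
opening: 0.533
now [0.6102 0.0112 0.1851] [-90.1   0.1 -24.9] q [-0.07  0.27  1.39 -0.    1.48  0.36] op 50.1 t 20.5667
tool cm [0.12 0.01 0.01] ry deg 0.1
```

View pics/o13.png

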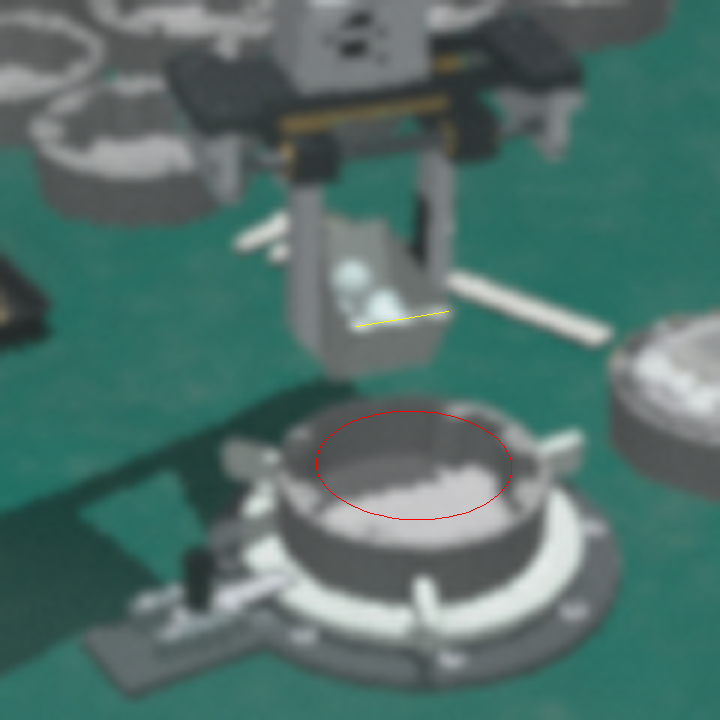

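```bash
python3 -m handwheel '[{"rx":4,"ry":0,"rz":0,"dx":0,"dy":-0.315,"dz":-0.443,"jaw":0.3},{"rx":4,"ry":0,"rz":0,"dx":0,"dy":-0.315,"dz":-0.443,"jaw":0.3},{"rx":4,"ry":0,"rz":0,"dx":0,"dy":-0.315,"dz":-0.443,"jaw":0.3},{"rx":4,"ry":0,"rz":0,"dx":0,"dy":-0.315,"dz":-0.443,"jaw":0.3},{"rx":4,"ry":0,"rz":0,"dx":0,"dy":-0.315,"dz":-0.443,"jaw":0.3},{"rx":4,"ry":0,"rz":0,"dx":0,"dy":-0.315,"dz":-0.443,"jaw":0.3},{"rx":4,"ry":0,"rz":0,"dx":0,"dy":-0.315,"dz":-0.443,"jaw":0.3},{"rx":4,"ry":0,"rz":0,"dx":0,"dy":-0.315,"dz":-0.443,"jaw":0.3},{"rx":4,"ry":0,"rz":0,"dx":0,"dy":-0.315,"dz":-0.443,"jaw":0.3},{"rx":4,"ry":0,"rz":0,"dx":0,"dy":-0.315,"dz":-0.443,"jaw":0.3},{"rx":4,"ry":0,"rz":0,"dx":0,"dy":-0.315,"dz":-0.443,"jaw":0.3},{"rx":0,"ry":0,"rz":0,"dx":0,"dy":0,"dz":0,"jaw":0.3}]'
python3 -c "
from h import *
s=status.read_state();p=s['ee_pos'];M=Ro.from_euler('xyz',s['eef_rot']).as_matrix();lip=p+M@[0,.062,-.04725];x=M[:,0]
print('q',s['q'].round(2),'lip',lip.round(4),'tilt',np.degrees(np.arccos(-M[2,1])), 'down in tool',(M.T@[0,0,-1]).round(3))
L=[([tuple(lip-.022*x),tuple(lip+.022*x)],(0,255,255)),(circ((.5837,-.0483),.045,.056),(0,0,255))]
d=get_image('scene');over(d,'o15',L,(225,130,345,250),6)
"
```

```text
clock: 21.67
ee_pos: [0.5862, -0.0425, 0.2003]
eef_rot: [-0.804, 0.003, -0.44]
wrist_force: [-0.5, 0.1, -1.7]
opening: 0.534
q [-0.48  0.19  1.61  0.78  1.44 -0.19] lip [ 0.5898 -0.0343  0.1229] tilt 43.953797736601295 down in tool [ 0.003  0.72  -0.694]
```

View pics/o15.png

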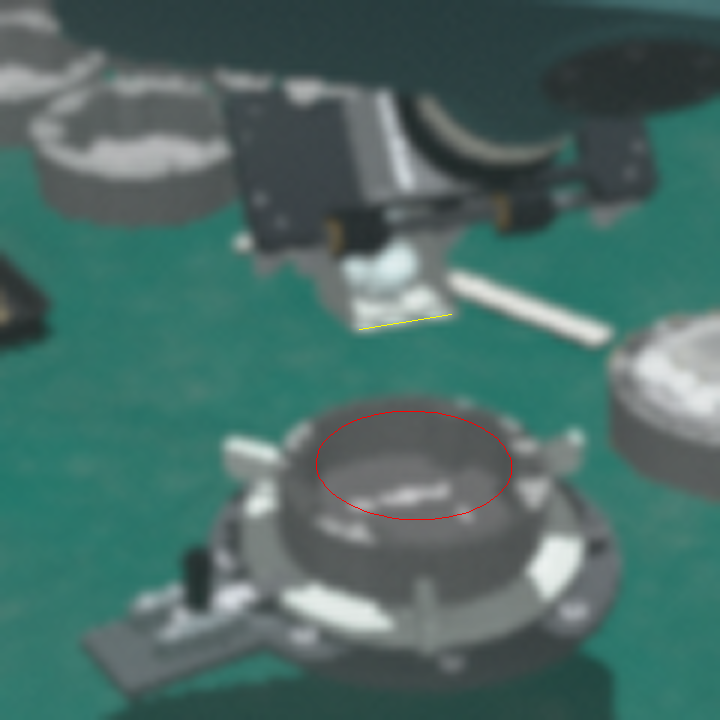

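```bash
python3 -m handwheel '[{"rx":0,"ry":0,"rz":0,"dx":0,"dy":0.9,"dz":-0.88,"jaw":0.3},{"rx":0,"ry":0,"rz":0,"dx":0,"dy":0.9,"dz":-0.88,"jaw":0.3},{"rx":0,"ry":0,"rz":0,"dx":0,"dy":0.9,"dz":-0.8,"jaw":0.3},{"rx":2.5,"ry":0,"rz":0,"dx":0,"dy":-0.2,"dz":-0.27,"jaw":0.3},{"rx":2.5,"ry":0,"rz":0,"dx":0,"dy":-0.2,"dz":-0.27,"jaw":0.3},{"rx":2.5,"ry":0,"rz":0,"dx":0,"dy":-0.2,"dz":-0.27,"jaw":0.3},{"rx":2.5,"ry":0,"rz":0,"dx":0,"dy":-0.2,"dz":-0.27,"jaw":0.3},{"rx":2,"ry":0,"rz":0,"dx":0,"dy":-0.16,"dz":-0.22,"jaw":0.3},{"rx":2,"ry":0,"rz":0,"dx":0,"dy":-0.16,"dz":-0.22,"jaw":0.3},{"rx":2,"ry":0,"rz":0,"dx":0,"dy":-0.16,"dz":-0.22,"jaw":0.3},{"rx":2,"ry":0,"rz":0,"dx":0,"dy":-0.16,"dz":-0.22,"jaw":0.3},{"rx":2,"ry":0,"rz":0,"dx":0,"dy":-0.16,"dz":-0.22,"jaw":0.3},{"rx":2,"ry":0,"rz":0,"dx":0,"dy":-0.16,"dz":-0.22,"jaw":0.3},{"rx":2,"ry":0,"rz":0,"dx":0,"dy":-0.16,"dz":-0.22,"jaw":0.3},{"rx":2,"ry":0,"rz":0,"dx":0,"dy":-0.16,"dz":-0.22,"jaw":0.3},{"rx":0,"ry":0,"rz":0,"dx":0,"dy":0,"dz":0,"jaw":0.3},{"rx":0,"ry":0,"rz":0,"dx":0,"dy":0,"dz":0,"jaw":0.3},{"rx":0,"ry":0,"rz":0,"dx":0,"dy":0,"dz":0,"jaw":0.3}]'
python3 -c "
from h import *
s=status.read_state();p=s['ee_pos'];M=Ro.from_euler('xyz',s['eef_rot']).as_matrix();lip=p+M@[0,.062,-.04725];x=M[:,0]
print('q',s['q'].round(2),'lip',lip.round(4),'tilt',np.degrees(np.arccos(-M[2,1])), 'down in tool',(M.T@[0,0,-1]).round(3))
L=[([tuple(lip-.022*x),tuple(lip+.022*x)],(0,255,255)),(circ((.5837,-.0483),.045,.056),(0,0,255))]
d=get_image('scene');over(d,'o16',L,(225,130,345,250),6)
"
```

```text
clock: 23.22
ee_pos: [0.5741, -0.0683, 0.1529]
eef_rot: [-0.35, 0.0, -0.434]
wrist_force: [0.1, 0.2, -1.1]
opening: 0.529
q [-0.64  0.37  1.71  1.17  1.57 -0.55] lip [ 0.5917 -0.0302  0.0873] tilt 69.95439862623847 down in tool [ 0.     0.343 -0.939]
```

View pics/o16.png

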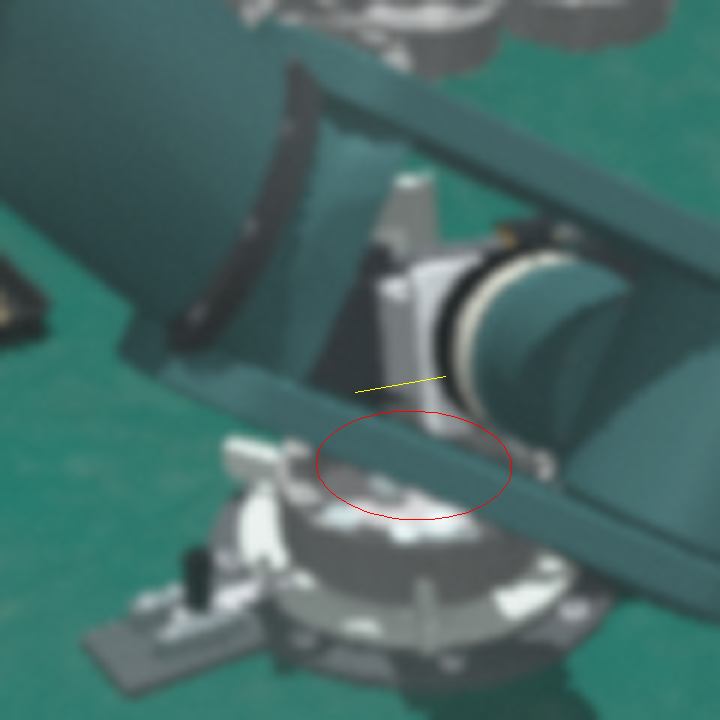

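```bash
python3 -m handwheel '[{"rx":2,"ry":0,"rz":0,"dx":0,"dy":-0.16,"dz":-0.22,"jaw":0.3},{"rx":2,"ry":0,"rz":0,"dx":0,"dy":-0.16,"dz":-0.22,"jaw":0.3},{"rx":2,"ry":0,"rz":0,"dx":0,"dy":-0.16,"dz":-0.22,"jaw":0.3},{"rx":2,"ry":0,"rz":0,"dx":0,"dy":-0.16,"dz":-0.22,"jaw":0.3},{"rx":2,"ry":0,"rz":0,"dx":0,"dy":-0.16,"dz":-0.22,"jaw":0.3},{"rx":2,"ry":0,"rz":0,"dx":0,"dy":-0.16,"dz":-0.22,"jaw":0.3},{"rx":2,"ry":0,"rz":0,"dx":0,"dy":-0.16,"dz":-0.22,"jaw":0.3},{"rx":0,"ry":0,"rz":0,"dx":0,"dy":0,"dz":0,"jaw":0.3},{"rx":0,"ry":0,"rz":0,"dx":0,"dy":0,"dz":0,"jaw":0.3},{"rx":0,"ry":0,"rz":0,"dx":0,"dy":0,"dz":0,"jaw":0.3},{"rx":0,"ry":0,"rz":0,"dx":0,"dy":0,"dz":0,"jaw":0.3}]'
python3 -c "
from h import *
s=status.read_state();p=s['ee_pos'];M=Ro.from_euler('xyz',s['eef_rot']).as_matrix();lip=p+M@[0,.062,-.04725];x=M[:,0]
print('q',s['q'].round(2),'lip',lip.round(4),'tilt',np.degrees(np.arccos(-M[2,1])), 'down in tool',(M.T@[0,0,-1]).round(3),s['wrist_force'])
save('scene','s10',(225,130,345,250),6)
save('top','t5',(225,130,345,230),6)
"
```

```text
clock: 24.18
ee_pos: [0.5679, -0.082, 0.1415]
eef_rot: [-0.105, -0.001, -0.434]
wrist_force: [0.2, 0.0, -1.0]
opening: 0.531
q [-0.69  0.5   1.72  1.33  1.71 -0.67] lip [ 0.5918 -0.0306  0.088 ] tilt 83.9935031595869 down in tool [-0.001  0.105 -0.995] [ 0.15434674  0.02306278 -0.95783076]
```

View pics/s10.png

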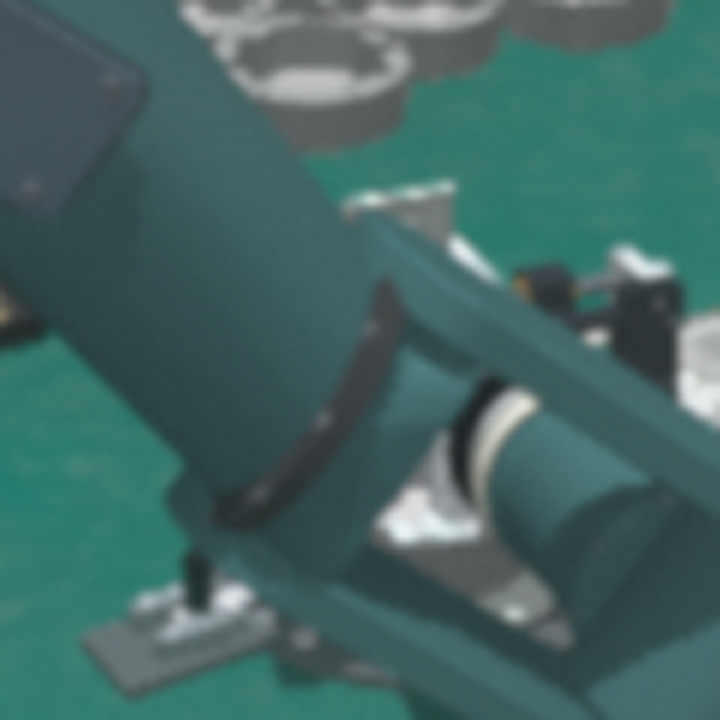

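View pics/t5.png

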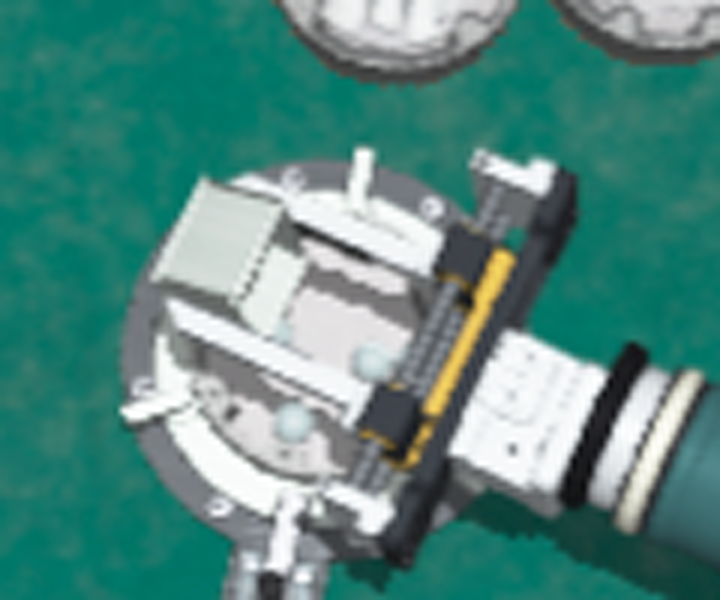

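```bash
python3 -m handwheel '[{"rx":0,"ry":0,"rz":0,"dx":0,"dy":-0.1,"dz":1.5,"jaw":0.3},{"rx":0,"ry":0,"rz":0,"dx":0,"dy":-0.3,"dz":3,"jaw":0.3},{"rx":-6,"ry":0,"rz":0,"dx":0,"dy":0.53,"dz":0.62,"jaw":0.3},{"rx":-6,"ry":0,"rz":0,"dx":0,"dy":0.53,"dz":0.62,"jaw":0.3},{"rx":-6,"ry":0,"rz":0,"dx":0,"dy":0.53,"dz":0.62,"jaw":0.3},{"rx":-6,"ry":0,"rz":0,"dx":0,"dy":0.53,"dz":0.62,"jaw":0.3},{"rx":-6,"ry":0,"rz":0,"dx":0,"dy":0.53,"dz":0.62,"jaw":0.3},{"rx":-6,"ry":0,"rz":0,"dx":0,"dy":0.53,"dz":0.62,"jaw":0.3},{"rx":-6,"ry":0,"rz":0,"dx":0,"dy":0.53,"dz":0.62,"jaw":0.3},{"rx":-6,"ry":0,"rz":0,"dx":0,"dy":0.53,"dz":0.62,"jaw":0.3},{"rx":-6,"ry":0,"rz":0,"dx":0,"dy":0.53,"dz":0.62,"jaw":0.3},{"rx":-6,"ry":0,"rz":0,"dx":0,"dy":0.53,"dz":0.62,"jaw":0.3},{"rx":-6,"ry":0,"rz":0,"dx":0,"dy":0.53,"dz":0.62,"jaw":0.3},{"rx":-6,"ry":0,"rz":0,"dx":0,"dy":0.53,"dz":0.62,"jaw":0.3},{"rx":-6,"ry":0,"rz":0,"dx":0,"dy":0.53,"dz":0.62,"jaw":0.3},{"rx":-6,"ry":0,"rz":0,"dx":0,"dy":0.53,"dz":0.62,"jaw":0.3},{"rx":0,"ry":0,"rz":0,"dx":0,"dy":0,"dz":0,"jaw":0.3}]'
python3 -c "
from h import *
delta((.5104,-.2844,.197),-84.4)
save('scene','s11',(225,130,345,250),6)
"
```

```text
clock: 25.7
ee_pos: [0.612, 0.0169, 0.1938]
eef_rot: [-1.571, 0.002, -0.429]
wrist_force: [-0.4, 0.2, -0.9]
opening: 0.53
now [0.612  0.0169 0.1938] [-90.    0.1 -24.6] q [-0.06  0.27  1.38  0.    1.5   0.36] op 49.8 t 25.7
tool cm [  3.29  -0.31 -31.63] ry deg 59.8
```

View pics/s11.png

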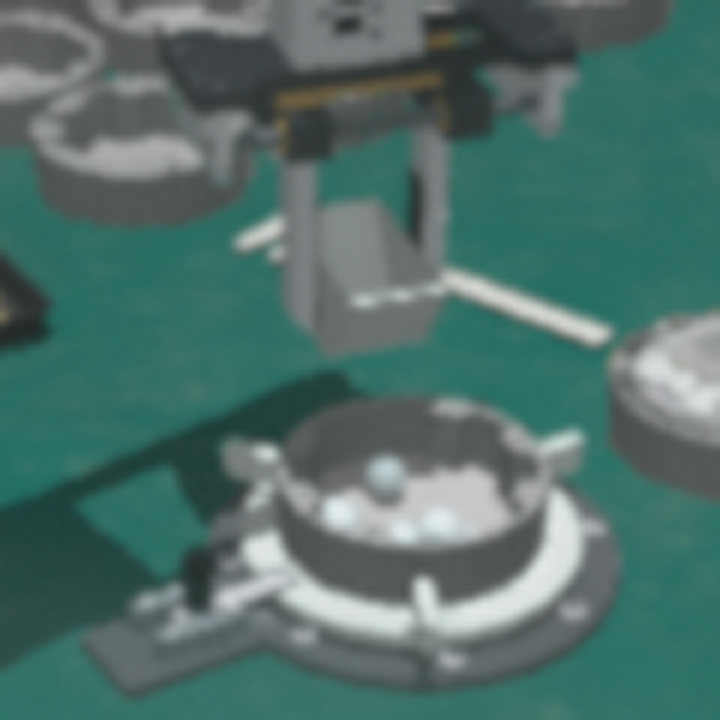

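```bash
python3 -m handwheel '[{"rx":0,"ry":0,"rz":0,"dx":0.3,"dy":0,"dz":-2,"jaw":0.3},{"rx":0,"ry":0,"rz":0,"dx":0.3,"dy":0,"dz":-3,"jaw":0.3},{"rx":0,"ry":0,"rz":0,"dx":0.3,"dy":0,"dz":-3,"jaw":0.3},{"rx":0,"ry":0,"rz":0,"dx":0.3,"dy":0,"dz":-3,"jaw":0.3},{"rx":0,"ry":0,"rz":0,"dx":0.3,"dy":0,"dz":-3,"jaw":0.3},{"rx":0,"ry":0,"rz":0,"dx":0.3,"dy":0,"dz":-3,"jaw":0.3},{"rx":0,"ry":0,"rz":0,"dx":0.3,"dy":0,"dz":-3,"jaw":0.3},{"rx":0,"ry":0,"rz":0,"dx":0.3,"dy":0,"dz":-3,"jaw":0.3},{"rx":0,"ry":0,"rz":0,"dx":0.3,"dy":0,"dz":-3,"jaw":0.3},{"rx":0,"ry":0,"rz":0,"dx":0.3,"dy":0,"dz":-3,"jaw":0.3},{"rx":0,"ry":0,"rz":0,"dx":0.3,"dy":0,"dz":-2.6,"jaw":0.3},{"rx":0,"ry":0,"rz":0,"dx":0,"dy":0,"dz":0,"jaw":0.3}]'
python3 -m handwheel '[{"rx":0,"ry":6,"rz":0,"dx":0,"dy":0,"dz":0,"jaw":0.3},{"rx":0,"ry":6,"rz":0,"dx":0,"dy":0,"dz":0,"jaw":0.3},{"rx":0,"ry":6,"rz":0,"dx":0,"dy":0,"dz":0,"jaw":0.3},{"rx":0,"ry":6,"rz":0,"dx":0,"dy":0,"dz":0,"jaw":0.3},{"rx":0,"ry":6,"rz":0,"dx":0,"dy":0,"dz":0,"jaw":0.3},{"rx":0,"ry":6,"rz":0,"dx":0,"dy":0,"dz":0,"jaw":0.3},{"rx":0,"ry":6,"rz":0,"dx":0,"dy":0,"dz":0,"jaw":0.3},{"rx":0,"ry":6,"rz":0,"dx":0,"dy":0,"dz":0,"jaw":0.3},{"rx":0,"ry":6,"rz":0,"dx":0,"dy":0,"dz":0,"jaw":0.3},{"rx":0,"ry":6,"rz":0,"dx":0,"dy":0,"dz":0,"jaw":0.3},{"rx":0,"ry":0,"rz":0,"dx":0,"dy":0,"dz":0,"jaw":0.3}]'
python3 -c "
from h import *
delta((.5104,-.2844,.1075),-84.4)
d=get_image('top');over(d,'t6',nestlines((.5844,-.0476),169,169)[1:2],(225,140,325,260),5)
save('scene','s12',(290,190,410,300),6)
"
```

```text
clock: 26.75
ee_pos: [0.5059, -0.2927, 0.1946]
eef_rot: [-1.571, -0.001, -0.442]
wrist_force: [-0.4, -1.1, -0.5]
opening: 0.531
clock: 27.67
ee_pos: [0.5081, -0.2875, 0.1945]
eef_rot: [-1.569, 0.002, -1.484]
wrist_force: [-0.3, -0.2, -0.8]
opening: 0.532
now [ 0.5081 -0.2875  0.1945] [-89.9   0.1 -85. ] q [-0.61  0.21  1.45  0.    1.48  0.87] op 50.0 t 27.6667
tool cm [-0.28  8.7   0.24] ry deg -0.6
```

View pics/t6.png

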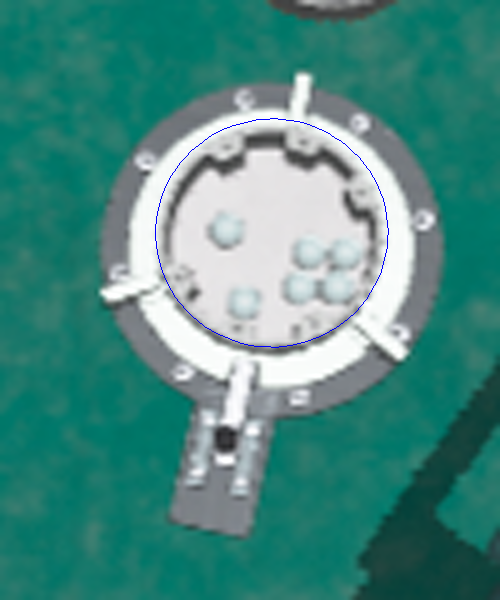

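View pics/s12.png

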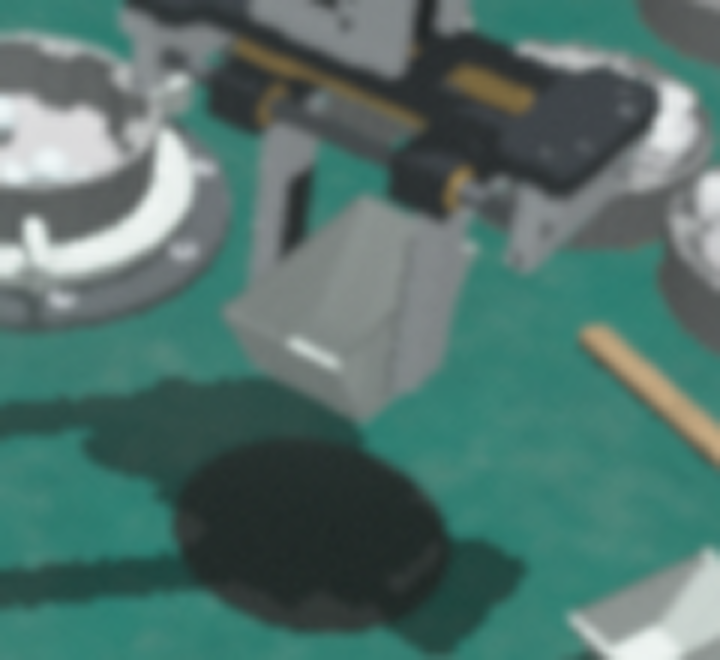

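```bash
python3 -m handwheel '[{"rx":0,"ry":-0.6,"rz":0,"dx":-0.28,"dy":2.3,"dz":0.24,"jaw":0.3},{"rx":0,"ry":0,"rz":0,"dx":0,"dy":2.3,"dz":0,"jaw":0.3},{"rx":0,"ry":0,"rz":0,"dx":0,"dy":2,"dz":0,"jaw":0.3},{"rx":0,"ry":0,"rz":0,"dx":0,"dy":1.2,"dz":0,"jaw":0.3},{"rx":0,"ry":0,"rz":0,"dx":0,"dy":0.5,"dz":0,"jaw":0.3},{"rx":0,"ry":0,"rz":0,"dx":0,"dy":0.2,"dz":0,"jaw":0.3},{"rx":0,"ry":0,"rz":0,"dx":0,"dy":0,"dz":0,"jaw":0.3},{"rx":0,"ry":0,"rz":0,"dx":0,"dy":0,"dz":0,"jaw":0.3}]'
python3 -c "
from h import *
delta((.5104,-.2844,.1072),-84.4)"
```

```text
clock: 28.43
ee_pos: [0.5116, -0.2851, 0.1107]
eef_rot: [-1.569, -0.001, -1.471]
wrist_force: [0.9, -0.6, -1.7]
opening: 0.53
now [ 0.5116 -0.2851  0.1107] [-89.9  -0.1 -84.3] q [-0.61  0.28  1.54  0.    1.32  0.87] op 49.8 t 28.4333
tool cm [-0.08  0.35 -0.11] ry deg 0.1
```

```bash
python3 -m handwheel '[{"rx":0,"ry":0,"rz":0,"dx":0,"dy":0.2,"dz":0,"jaw":0.3},{"rx":0,"ry":0,"rz":0,"dx":0,"dy":0.12,"dz":0,"jaw":0.3},{"rx":0,"ry":0,"rz":0,"dx":0,"dy":0,"dz":0,"jaw":0.3},{"rx":0,"ry":0,"rz":0,"dx":0,"dy":0,"dz":0,"jaw":0.3}]'
python3 -c "
from h import *
delta((.5104,-.2844,.1072),-84.4);print(status.read_state()['wrist_force'])"
```

```text
clock: 28.77
ee_pos: [0.5115, -0.285, 0.1072]
eef_rot: [-1.569, -0.001, -1.471]
wrist_force: [-0.1, -1.0, 1.8]
opening: 0.53
now [ 0.5115 -0.285   0.1072] [-89.9  -0.1 -84.3] q [-0.61  0.28  1.55  0.    1.31  0.87] op 49.8 t 28.7667
tool cm [-0.07 -0.   -0.1 ] ry deg 0.1
[-0.08646646 -1.0162897   1.77663616]
```

Contact is felt (+1.8 N), so I release and rise.

```bash
python3 -m handwheel '[{"rx":0,"ry":0,"rz":0,"dx":0,"dy":0,"dz":0,"jaw":0.0},{"rx":0,"ry":0,"rz":0,"dx":0,"dy":0,"dz":0,"jaw":-0.4},{"rx":0,"ry":0,"rz":0,"dx":0,"dy":0,"dz":0,"jaw":-0.8},{"rx":0,"ry":0,"rz":0,"dx":0,"dy":0,"dz":0,"jaw":-0.8},{"rx":0,"ry":0,"rz":0,"dx":0,"dy":0,"dz":0,"jaw":-0.8},{"rx":0,"ry":0,"rz":0,"dx":0,"dy":-1,"dz":0,"jaw":-0.8},{"rx":0,"ry":0,"rz":0,"dx":0,"dy":-2.5,"dz":0,"jaw":-0.8},{"rx":0,"ry":0,"rz":0,"dx":0,"dy":-3.5,"dz":0,"jaw":-0.8},{"rx":0,"ry":0,"rz":0,"dx":0,"dy":-4,"dz":0,"jaw":-0.8},{"rx":0,"ry":0,"rz":0,"dx":0,"dy":-4,"dz":0,"jaw":-0.8},{"rx":0,"ry":0,"rz":0,"dx":0,"dy":0,"dz":-4,"jaw":-0.8},{"rx":0,"ry":0,"rz":0,"dx":0,"dy":0,"dz":-4,"jaw":-0.8},{"rx":0,"ry":0,"rz":0,"dx":0,"dy":0,"dz":-4,"jaw":-0.8},{"rx":0,"ry":0,"rz":0,"dx":0,"dy":0,"dz":0,"jaw":-0.8},{"rx":0,"ry":0,"rz":0,"dx":0,"dy":0,"dz":0,"jaw":-0.8}]'
python3 -c "
from h import *
cx=np.array([np.cos(np.radians(5.5)),np.sin(np.radians(5.5)),0]);cy=np.array([-cx[1],cx[0],0]);m=np.array([.511,-.284,.045])
L=[([tuple(m+i*.04725*cx+j*.025*cy) for i,j in((1,1),(1,-1),(-1,-1),(-1,1),(1,1))],(0,0,255)),(circ((.511,-.2825),.055,.003),(255,0,0))]
d=get_image('scene');over(d,'o20',L,(225,160,405,300),4)
d=get_image('top');over(d,'o21',L+nestlines((.5844,-.0476),169,169)[5:],(225,140,405,260),4)
"
```

```text
clock: 30.02
ee_pos: [0.3902, -0.2966, 0.257]
eef_rot: [-1.57, -0.001, -1.474]
wrist_force: [0.4, 0.3, -0.2]
opening: 0.902
```

View pics/o20.png

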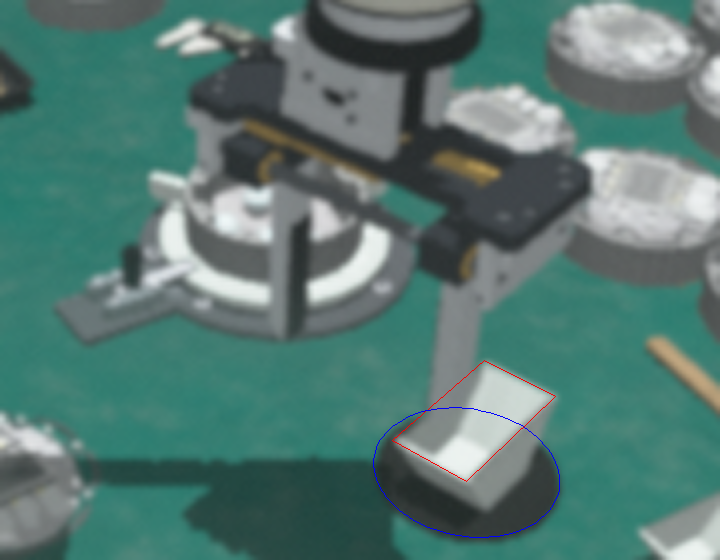

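View pics/o21.png

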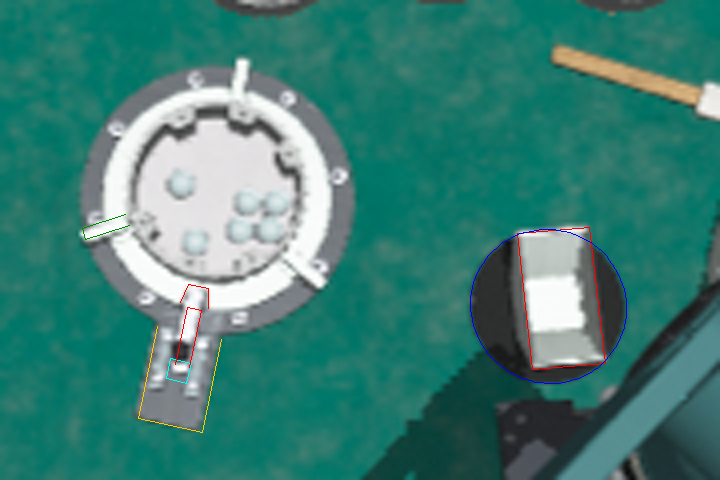

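```bash
python3 -c "
from h import *
print(ctrl.job_done())"
```

```text
the job is handed in; nothing more can be done
None
```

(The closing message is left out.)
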